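# Put the shoe horn away, close the box and stack the second box on its lid

### The arm

A 6-joint arm with a two-finger parallel gripper is mounted at the origin on the work surface. World frame = base frame: x ahead of the robot, y to its left, z up, the work surface at z = 0. Lengths are in m, angles in rad, forces in N, time in s.
With the tool pointing down it reaches from about 0.4 to 0.825 m from the base axis. Payload 7 kg.
Tool frame: the origin (TCP) lies on the mounting face of the last link; the fingertips stand 178 mm ahead of it and the grasp point (between the pads) lies 159 mm ahead of it; z points along the fingers, y is the line along which they close (so a half turn about z gives the same grasp; the last joint's range is limited). The gripper opens to 88 mm and grips with 3 to 60 N. Pads are 19 mm wide; open, the fingers measure 130 mm over their backs; the gripper's body (78 mm by 193 mm) begins 47 mm behind the grasp point.
Start: joints at [-1.041, 0.359, 0.012, 0, -1.224, -0.288], TCP at [0.162, -0.655, 0.405] pointing down, gripper open.
Joint ranges: [-3.07, 3.07], [-1.43, 2.12], [-1.02, 1.25], [-3.03, 1.67], [-3.05, -0], [-3.03, 3.03]. Speed limits (rad/s): [2.39, 2.39, 3.01, 3.14, 3.14, 3.14].

### API

Orientations are given as a unit quaternion [x, y, z, w].
In Python, from bench import ctrl gives the robot as it stands.
- The arm moves only by the tool servo_tool, never from a script. Its argument "rows" is a list that holds one entry, the list of rows, each a list of 7 numbers: the shift along the world's x, y, z in m, then the turn, a rotation vector about the world's x, y, z in rad, then the finger opening in m, from 0 to 0.0876. In form: [[[dx, dy, dz, rx, ry, rz, gripper], ...]]. A call has 1 to 8 rows; each row shifts and turns the commanded pose from where the row before left it; what a row does not reach is not made up. A row lasts 1/8 s, in which the tool goes at most 62.5 mm and 10.7 degrees, less where a joint would pass 70% of its speed; a pose out of reach is approached as far as the arm can. A call is refused whole if a number of a shift passes 0.0625 or a number of a turn 0.188, either way. A call with a gripper value outside its range is refused whole. The fingers move at their own pace and stop on an object; "newtons" is the grip in N (left out, the last holds). Time passes only in rows, so rows that do not move let the fingers close. It gives the time, the measured TCP pose, the force, the opening and the grip force at its end, in the units of the state.
- ctrl.get_state(): the state, without advancing time (a new reading comes with each control period).
- ctrl.read_camera(name): name is "side" or "top"; returns (picture, depth): 400x640x3 uint8, red, green, blue; 400x640 float32, m along the optical axis (not along the pixel's ray), 0 where there is no reading.
- ctrl.camera_model(name): a dict with "fx", "fy", "cx", "cy" (pixels), "R" (3x3) and "t" (3): a world point X has camera coordinates R X + t. Camera axes: x right, y down, z forward; pixel columns grow to the right and rows downward; lengths in m; the calibration is good to about 2 mm. A picture is of the moment at which its call begins. camera_model takes no time and is no camera call.
- ctrl.close_job(): hands the job in; it is judged then, once.
The state is a dict: "time_s": time; "joint_positions": joint angles; "joint_velocities": joint speeds; "joint_efforts": joint torques, N m; "ee_pos": TCP position; "orientation": TCP orientation; "contact_force": force on the tool from outside, world axes, zero at the start; "ft_torque": the same for the moment, N m; "width": opening from 0.0 (shut) to 1.0 (fully open); "grip_force": force on a finger pad.
Only numpy, scipy, OpenCV 4.12 (cv2) and the standard library are available. Lean on these libraries where they do the work, as an engineer would, in place of code of your own. Each camera call takes 0.05 s, during which the arm holds its last target. There are 200 camera calls.

### The job

Take the orange shoe horn out of the leaning bamboo rack and lay it flat in the open blue box; then put the bamboo lid on that box, fully home, and last stand the blue box with the handle on the lid so that all four of its feet sit in the lid's corner recesses. Set each thing down gently, never letting it drop, and do not disturb the coasters, cup, keyring, brush and tin.

Things in the scene. Friction and masses are not known exactly. Their poses are not given: they have to be found in the camera images.
- horn: orange plastic shoe horn, 160 mm long, 55-90 g. Origin mid-length, mid-thickness. x: from blade tip (-80) to handle end (+80 mm); y across it; z normal. Flat back at z = -6 mm; blade hollow faces +z. Starts blade tip down in the rack's front slot, anywhere along it, leaning 35 deg from vertical, handle end away from the robot, back on the slot's rear board, hollow facing the robot.
- horn_grip (a point): point to pinch the horn, on its centre line 26 mm from its middle towards the handle end, above the rack's boards; axes as the horn's. The handle here is a flat-sided bar, 28 mm wide (y), 12 mm thick (z), running from x = -10 to +66 mm of the horn. The blade is up to 41 mm wide.
- rack: bamboo rack fixed to the shelf, x = -75 to +110 mm, 132 mm wide (y). Origin on the shelf; x points away from the robot. Its 3 slots run along y and lean 35 deg from vertical, tops to +x; the front one has a foot at x = -55, z = 22 mm, a front lip 24 mm and a rear board 55 mm high along the slot: draw the horn 30 mm up along its length to clear the lip. Boards end 67 mm above the shelf.
- box: blue open box fixed to the shelf: 190 (x) by 112 (y) by 45 mm high, walls and floor 5 mm: inside 180 by 102 mm, floor at z = 5, rim at z = 45 mm. Origin: centre of the underside; z up.
- lid: bamboo lid of the open box, 0.14-0.24 kg, lying top up: plate 190 (x) by 112 (y) by 10 mm on a locating frame 176 by 98 by 10 mm deep that enters the box with 2 mm to spare each side. Origin: centre of the frame's underside; plate top at z = 20 mm. Home: origin 35 mm above the box's. In the top, at x = +-80, y = +-41 mm, four recesses 18 mm square, 5 mm deep, dark floors. Either way round is right.
- lid_bar (a point): centre of the lid's grip bar, 15 mm above the lid's origin; axes as the lid's. The bar runs along x: 50 mm long, 12 mm wide (y), 10 mm thick, flush with the plate. On each side of it a finger slot goes right through, 50 mm (x) by 36 mm (y = 6 to 42 mm): put the fingers down the slots, at most 84 mm over their backs, and pinch the bar across y.
- topbox: closed blue box with bamboo top, 0.28-0.52 kg, 194 (x) by 116 (y) by 106 mm high. Origin: centre, level with the soles of its feet. Four round black feet, 14 mm across (10 at the sole), 9 mm tall, at x = +-80, y = +-41 mm. With its feet in the lid's recesses its origin is 15 mm above the lid's; else it stands higher or askew. Either way round is right.
- topbox_bar (a point): centre of the handled box's bamboo handle, 99 mm above its origin; axes as the box's. A bar along x, 104 mm long, 12 mm wide (y), 14 mm tall, with 30 mm of open space beneath it.
- coaster1: cork coaster 90 by 90 by 8 mm in the rack's middle slot (foot at rack x = -13 mm), leaning like the horn, top edge 98 mm above the shelf; origin at the middle of its lower edge. Bystander.
- coaster2: black coaster 90 by 90 by 8 mm in the rack's rear slot (foot at rack x = +29 mm), leaning like the horn; origin at the middle of its lower edge. Bystander.
- cup: red ceramic espresso cup with a handle, 64 mm across, 60 mm high; origin at the centre of its underside. Bystander.
- keyring: aluminium keyring with two keys and a tag, from x = -56 to +70 mm, 6 mm thick; origin at the ring's centre. Bystander.
- brush: dark wooden shoe brush, 50 mm (x) by 150 mm (y), 37 mm high; origin at the centre of its underside. Bystander.
- tin: round shoe-polish tin with a black cover, 76 mm across, 26 mm high; origin at the centre of its underside. Bystander.
Not all that is in view belongs to the job. Of the things that look like the topbox, the smaller one is meant.

How it is judged:
By the outcome, as a careful person would: the job done as asked, in the order asked, and still so for the second after the job is handed in, with the robot touching nothing.
It also fails if it takes over 72 s, if anything falls off the work surface, if the arm or the gripper's body presses on something with over 40 N, if the wrist force passes 120 N, or if a joint passes its speed limit or range.

## Working session

There is one attempt and no reset: what is moved stays moved. The work goes in short steps, Python scripts to look and compute and a tool call to move; the robot and the scene stay as the last step left them, time stands still between calls to the robot, and variables do not carry over. Pictures are saved under pics/ and viewed, at most 10 in all, crops included, and the job is handed in when it is done.

Besides the shell and the picture viewer there is one more tool, called after "Request:" by a JSON object that holds its "op" and its "data", one argument or row to a line. servo_tool: Moves the arm, as the interface text tells. Its arguments: {"type":"object","properties":{"rows":{"type":"array"},"newtons":{"type":"number"}},"required":["rows"]}

```bash
ls; mkdir -p pics; python3 - <<'E'
from bench import ctrl
import cv2,numpy as np
for n in("side","top"):
    p,d=ctrl.read_camera(n); np.savez(f"{n}0.npz",p=p,d=d)
    cv2.imwrite(f"pics/{n}0.png",p[:,:,::-1])
    m=ctrl.camera_model(n); print(n,m, -np.array(m["R"]).T@np.array(m["t"]))
s=ctrl.get_state();print(s)
E
```

```text
pics
side {'fx': 364.32120058617403, 'fy': 364.32120058617403, 'cx': 325.885322741504, 'cy': 196.87677714579343, 'R': array([[-0.9790101 , -0.20371094,  0.00640982],
       [-0.13345345,  0.61695665, -0.77559955],
       [ 0.15404353, -0.76017521, -0.63119272]]), 't': array([0.46375752, 0.14326528, 1.08695374])} [0.30570435 0.8323593  0.79422117]
top {'fx': 391.97805209364356, 'fy': 391.97805209364356, 'cx': 322.49804640345536, 'cy': 205.79124178605406, 'R': array([[-0.02108887, -0.99973476, -0.00925612],
       [-0.9948774 ,  0.02190012, -0.09868813],
       [ 0.09886466,  0.00712749, -0.99507536]]), 't': array([0.00877482, 0.46589212, 0.96576343])} [ 0.36821071 -0.00831406  1.00706664]
{'time_s': 0.1, 'joint_positions': array([-1.04090912e+00,  3.59318842e-01,  1.11396597e-02, -3.05499708e-04,
       -1.22411186e+00, -2.88100110e-01]), 'joint_velocities': array([-0.0006691 ,  0.00010864,  0.0016592 ,  0.0034988 , -0.0013687 ,
        0.00186722]), 'joint_efforts': array([-6.90036304e-04, -5.84159982e+01,  2.93753707e+01,  7.01567486e+00,
        1.02240464e-02, -6.05312903e-05]), 'ee_pos': array([ 0.16157324, -0.65519329,  0.4038097 ]), 'orientation': array([-1.20547618e-01,  9.92707254e-01,  7.42832850e-04, -1.65436211e-04]), 'contact_force': array([ 0.264181  , -0.40878866,  0.78730476]), 'ft_torque': array([-1.52073004e-02, -2.31505490e-05,  8.94873712e-02]), 'grip_force': 0.0, 'width': 1.000901879756515}
```

View pics/top0.png

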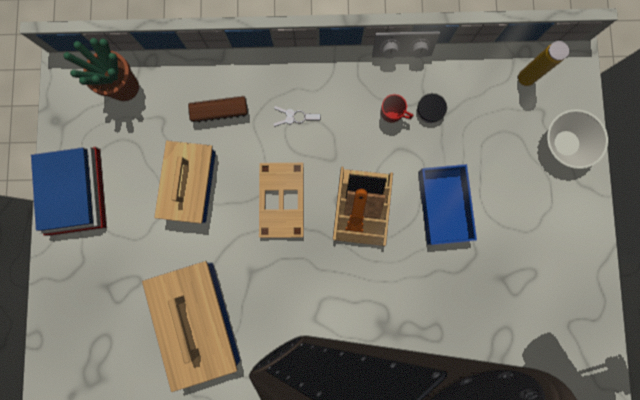

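View pics/side0.png

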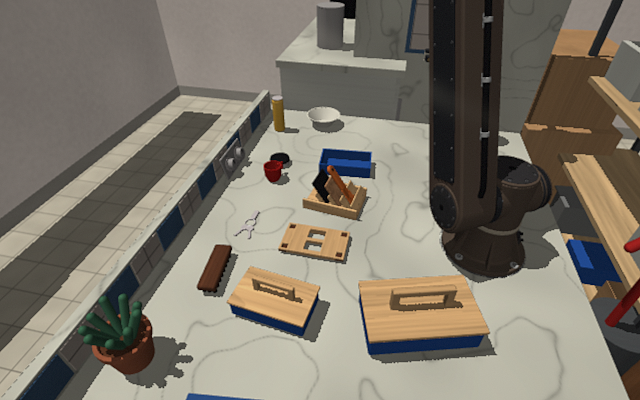

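The top view shows the topbox (the smaller handled box) at (185,183), the larger decoy at (190,325), the lid at (282,200), the rack with the horn at (363,207) and the open box at (447,205). The side view shows the same layout, with the horn near (338,185).

```bash
cat > h.py <<'E'
from bench import ctrl
import cv2,numpy as np
def ray(n,uv,z):
    """pixels -> world points on plane height z"""
    m=ctrl.camera_model(n);R=np.array(m["R"]);c=-R.T@np.array(m["t"])
    uv=np.atleast_2d(np.asarray(uv,float))
    d=np.c_[(uv[:,0]-m["cx"])/m["fx"],(uv[:,1]-m["cy"])/m["fy"],np.ones(len(uv))]@R
    return c+d*((np.asarray(z)-c[2])/d[:,2])[:,None]
def cloud(n,d):
    m=ctrl.camera_model(n);R=np.array(m["R"]);v,u=np.mgrid[:400,:640]
    P=np.dstack([(u-m["cx"])/m["fx"]*d,(v-m["cy"])/m["fy"]*d,d])
    return (P-np.array(m["t"]))@R
def proj(n,X):
    m=ctrl.camera_model(n);q=np.atleast_2d(X)@np.array(m["R"]).T+m["t"]
    return np.c_[q[:,0]/q[:,2]*m["fx"]+m["cx"],q[:,1]/q[:,2]*m["fy"]+m["cy"]]
def rect(P):
    (x,y),(w,h),a=cv2.minAreaRect((P[:,:2]*1000).astype(np.float32))
    if w<h:w,h,a=h,w,a+90
    return [round(float(i),1) for i in (x,y,w,h,(a+90)%180-90)]
def orange(p):
    h=cv2.cvtColor(p,cv2.COLOR_RGB2HSV);return cv2.inRange(h,(4,190,90),(14,255,255))>0
E
python3 - <<'E'
from h import *
for n in("top","side"):
    z=np.load(n+"0.npz");p,d=z["p"],z["d"];W=cloud(n,d);H=cv2.cvtColor(p,cv2.COLOR_RGB2HSV)
    ok=d>0
    bam=(H[...,0]>9)&(H[...,0]<25)&(H[...,1]>70)&ok
    blue=(H[...,0]>100)&(H[...,0]<125)&(H[...,1]>150)&ok
    X,Y,Z=W[...,0],W[...,1],W[...,2]
    def cc(m,name):
        m=cv2.morphologyEx(m.astype(np.uint8),cv2.MORPH_OPEN,np.ones((2,2)))
        k,l,s,c=cv2.connectedComponentsWithStats(m)
        for i in range(1,k):
            if s[i,4]>150:
                q=W[l==i];print(n,name,s[i,4],c[i].round(),"rect",rect(q),"z",np.percentile(q[:,2],[5,50,95]).round(3))
    cc(bam&(Z<.032)&(Z>.01),"bam-low")
    cc(bam&(Z>.045)&(Z<.075),"bam-mid")
    cc(bam&(Z>.085)&(Z<.12),"bam-high")
    cc(blue&(Z>.037)&(Z<.055),"bluerim")
    cc(blue&(Z<.055),"blue")
    o=orange(p)&ok; cc(o,"orange")
    # horn axis
    k,l,s,c=cv2.connectedComponentsWithStats(o.astype(np.uint8)); i=1+np.argmax(s[1:,4]);q=W[l==i]
    print(s[i]); m=q.mean(0);u,S,V=np.linalg.svd(q-m);print("horn",m.round(4),V[0].round(3),V[2].round(3),((q-m)@V[0]).min(),((q-m)@V[0]).max())
    v=slice(225,215,-1)
z=np.load("top0.npz");print(cv2.cvtColor(z["p"],cv2.COLOR_RGB2HSV)[[190,200,215,225],[361,359,356,355]],cv2.cvtColor(z["p"],cv2.COLOR_RGB2HSV)[[180,240],[340,350]])
E
```

```text
top bam-low 2669 [282. 201.] rect [475.1, 74.0, 209.6, 169.9, -1.4] z [0.003 0.02  0.024]
top bam-mid 3379 [185. 183.] rect [503.8, 193.8, 444.9, 197.7, 80.1] z [0.058 0.063 0.066]
top bam-mid 205 [376. 209.] rect [451.0, -134.8, 59.6, 26.4, -87.7] z [0.04  0.056 0.07 ]
top bam-mid 392 [362. 222.] rect [415.2, -99.0, 118.8, 31.1, 82.7] z [0.042 0.055 0.067]
top bam-mid 164 [362. 235.] rect [390.5, -94.5, 115.0, 9.2, 82.2] z [0.041 0.048 0.052]
top bam-high 189 [542.  65.] rect [613.8, -302.5, 765.2, 45.7, -53.6] z [0.08  0.102 0.12 ]
top bam-high 307 [178. 179.] rect [476.1, 163.1, 391.3, 105.0, 72.8] z [0.063 0.105 0.109]
top bluerim 166 [430. 219.] rect [433.0, -269.1, 146.6, 31.5, 10.4] z [0.002 0.044 0.047]
top blue 2862 [449. 210.] rect [448.0, -192.5, 381.2, 188.7, -84.8] z [0.002 0.005 0.045]
[351 189  16  30 223]
horn [ 0.4612 -0.0849  0.1266] [-0.596  0.079 -0.799] [ 0.792 -0.109 -0.601] -0.038240350122623404 0.058906478108821894
side bam-low 341 [573. 107.] rect [-69.4, -187.9, 2148.6, 331.2, 61.1] z [0.006 0.016 0.027]
side bam-low 272 [330. 210.] rect [348.2, 366.4, 919.3
[... 670 characters left out ...]
63 0.104 0.108]
side bluerim 466 [426. 345.] rect [251.0, 531.3, 583.9, 183.2, 62.3] z [0.033 0.042 0.051]
side blue 1135 [348. 163.] rect [412.3, 206.9, 1265.3, 190.9, -84.7] z [0.002 0.017 0.045]
side blue 1560 [593. 263.] rect [-280.3, 132.8, 1808.4, 246.8, 57.8] z [-0.565 -0.483 -0.475]
side blue 600 [274. 321.] rect [470.5, 584.0, 559.2, 206.5, -76.7] z [0.001 0.025 0.042]
side blue 950 [424. 347.] rect [253.1, 530.1, 583.9, 188.3, 62.3] z [0.    0.032 0.049]
[328 166  26  38 214]
horn [ 0.4454 -0.0825  0.0976] [-0.546 -0.022 -0.837] [-0.833  0.12   0.54 ] -0.06944527533236458 0.07559806987435194
[[ 12 214 162]
 [ 13 228  93]
 [ 12 205  91]
 [ 12 198  76]] [[ 17 125 174]
 [ 15 115  95]]
```

```bash
python3 - <<'E'
from h import *
z=np.load("top0.npz");p,d=z["p"],z["d"];H=cv2.cvtColor(p,cv2.COLOR_RGB2HSV)
bam=((H[...,0]>9)&(H[...,0]<25)&(H[...,1]>70)&(H[...,2]>110)).astype(np.uint8)
blue=((H[...,0]>100)&(H[...,0]<125)&(H[...,1]>150)).astype(np.uint8)
def filled(m,uv):
    cs,_=cv2.findContours(m,cv2.RETR_EXTERNAL,cv2.CHAIN_APPROX_NONE)
    c=max(cs,key=lambda c:cv2.pointPolygonTest(c,uv,True)); return c
for nm,m,uv,zz in(("lid",bam,(282,185),.02),("topbox",bam,(200,183),.062),("box",blue,(447,205),.045),("rack",bam,(363,222),.06)):
    c=filled(m,uv);f=np.zeros((400,640),np.uint8);cv2.drawContours(f,[c],-1,1,-1)
    v,u=np.nonzero(f);P=ray("top",np.c_[u,v],zz);S=np.cov(P[:,:2].T);w,V=np.linalg.eigh(S)
    print(nm,len(u),"rect",rect(P),"moments c",P.mean(0).round(4),"ang",np.degrees(np.arctan2(V[1,1],V[0,1])).round(2),"size",(np.sqrt(12*w)*1000).round(1))
W=cloud("top",d)
# box rim heights and edges: rows of the image, Z along line
for r in(185,205,225): print(r,[(u,int(1000*W[r,u,2])) for u in range(415,482)if W[r,u,2]>.03 or u%12==0])
print("rack col363",[(r,int(1000*W[r,350,0]),int(1000*W[r,350,2])) for r in range(165,250,2)])
o=orange(p)
q=W[o&(d>0)&(W[...,2]>.05)&(W[...,2]<.18)];q=q[abs(q[:,1]+.085)<.05]
for x0 in np.arange(.42,.51,.01):
    s=q[abs(q[:,0]-x0)<.005]
    if len(s):print(x0.round(2),len(s),s[:,1].min().round(3),s[:,1].max().round(3),"z",np.median(s[:,2]).round(3))
cv2.imwrite("pics/crop1.png",cv2.resize(p[150:255,240:490,::-1],None,fx=3.2,fy=3.2,interpolation=cv2.INTER_CUBIC))
E
```

```text
lid 3306 rect [484.3, 103.8, 190.7, 111.5, -0.3] moments c [0.4834 0.1047 0.02  ] ang 179.96 size [112.  191.3]
topbox 3692 rect [530.4, 338.4, 194.7, 115.7, -7.6] moments c [0.5291 0.3384 0.062 ] ang 172.76 size [115.7 193.7]
box 2986 rect [461.3, -307.4, 185.8, 117.9, 4.2] moments c [ 0.45   -0.3094  0.045 ] ang -178.58 size [107.6 173.2]
rack 3424 rect [461.1, -99.2, 178.7, 128.6, -7.7] moments c [ 0.4655 -0.0996  0.06  ] ang 173.38 size [130.1 158.6]
185 [(420, 7), (423, 38), (424, 43), (425, 43), (432, 7), (444, 3), (456, 1), (466, 35), (467, 44), (468, 44), (469, 45), (480, 1)]
205 [(420, 0), (425, 34), (426, 39), (427, 45), (428, 44), (432, 5), (444, 3), (456, 6), (468, 31), (469, 38), (470, 43), (471, 44), (472, 46), (480, 0)]
225 [(420, 0), (428, 42), (429, 46), (430, 43), (432, 4), (441, 1007), (444, 3), (456, 6), (468, 11), (471, 35), (472, 40), (473, 43), (474, 43), (480, 0)]
rack col363 [(165, 573, -1), (167, 568, 0), (169, 563, -1), (171, 555, 10), (173, 535, 91), (175, 529, 96), (177, 526, 90), (179, 521, 88), (181, 517, 83), (183, 514, 76), (185, 509, 74), (187, 506, 63), (189, 501, 60), (191, 491, 97), (193, 487, 95), (195, 483, 90), (197, 479, 87), (199, 474, 84), (201, 470, 76), (203, 466, 69), (205, 462, 63), (207, 458, 57), (209, 454, 49), (211, 449, 42), (213, 444, 39), (215, 436, 80), (217, 432, 79), (219, 427, 72), (221, 423, 63), (223, 419, 58), (225, 414, 47), (227, 410, 42), (229, 405, 34), (231, 400, 49), (233, 395, 51), (235, 390, 42), (237, 385, 32), (239, 368, 1007), (241, 376, 9), (243, 371, 3), (245, 366, 0), (247, 361, 2), (249, 355, 1)]
0.42 7 -0.096 -0.062 z 0.064
0.43 10 -0.095 -0.069 z 0.087
0.44 34 -0.093 -0.068 z 0.098
0.45 42 -0.094 -0.074 z 0.114
0.46 47 -0.095 -0.075 z 0.127
0.47 23 -0.099 -0.075 z 0.137
0.48 54 -0.099 -0.077 z 0.151
0.49 13 -0.094 -0.079 z 0.15
```

View pics/crop1.png

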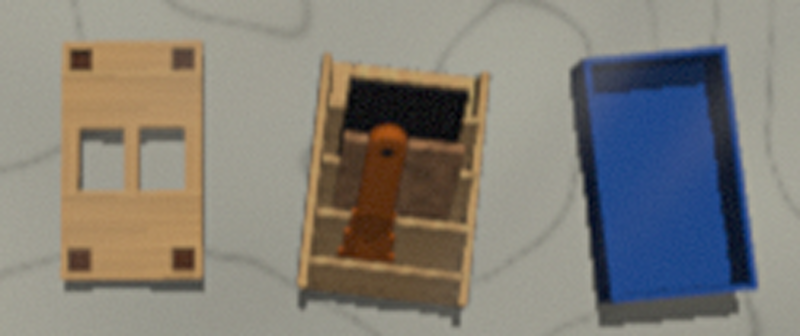

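Request:
{"op": "servo_tool", "data": {
  "rows": [
    [[0.0,0.06,0.03,0,0,0.1,0.05],[0.0,0.06,0.0,0,0,0.1,0.05],[0.02,0.06,0.0,0,0,0.1,0.05],[0.03,0.06,0.0,0,-0.1,0.1,0.05],[0.03,0.06,0.0,0,-0.1,0,0.05],[0.03,0.05,0.0,0,-0.1,0,0.05],[0.03,0.05,0.0,0,-0.1,0,0.05],[0,0,0,0,0,0,0.05]]
  ]
}}

```text
time_s: 1.1
ee_pos: [0.298, -0.265, 0.4329]
orientation: [-0.313, 0.929, -0.06, 0.191]
contact_force: [0.4, -0.1, 0.1]
width: 0.571
grip_force: 0.0
```

The crop shows the lid square to the picture with its recesses at (80,58), (183,58), (78,260) and (183,260). The rack and horn are yawed about -7.5° with the handle end at (388,130), and the box is yawed about +4°.

```bash
cat >> h.py <<'E'
from scipy.spatial.transform import Rotation as Ro
def toolR(yaw,tilt):
    """fingers close along yaw+90deg; tool z tipped forward (towards yaw) by tilt; degrees"""
    c,s=np.cos(np.radians(yaw)),np.sin(np.radians(yaw));t=np.radians(tilt)
    z=np.array([np.sin(t)*c,np.sin(t)*s,-np.cos(t)]);y=np.array([-s,c,0])
    return np.c_[np.cross(y,z),y,z]
def togo(yaw,tilt,pos,back):
    """pos lies `back` m ahead of the TCP in the goal; prints shift + turn to go"""
    s=ctrl.get_state();R0=Ro.from_quat(s["orientation"]);R=toolR(yaw,tilt)
    best=min((Ro.from_matrix(R@np.diag(k))*R0.inv() for k in([1,1,1],[-1,-1,1])),key=lambda r:r.magnitude())
    print("t",s["time_s"],"shift",(np.array(pos)-back*R[:,2]-s["ee_pos"]).round(4),"turn",best.as_rotvec().round(4),"mag",round(best.magnitude(),3),
      "j",np.round(s["joint_positions"],2),"w",round(s["width"]*.0876,4),"F",np.round(s["contact_force"],1),"grip",round(s["grip_force"],1))
E
python3 -c "
from h import *
togo(-7.5,35,(.4565,-.084,.111),.246)
s=ctrl.get_state();print(Ro.from_quat(s['orientation']).as_matrix().round(3))"
```

```text
t 1.1 shift [ 0.0187  0.1995 -0.1204] turn [ 0.2969 -0.219  -0.7003] mag 0.792 j [-0.3  -0.24 -0.54 -0.16 -0.89 -0.54] w 0.05 F [ 0.4 -0.1  0.1] grip 0.0
[[-0.732 -0.557  0.392]
 [-0.603  0.797  0.008]
 [-0.317 -0.231 -0.92 ]]
```

Request:
{"op": "servo_tool", "data": {
  "rows": [
    [[0.003,0.033,-0.01,0.05,-0.0365,-0.117,0.06],[0.003,0.033,-0.02,0.05,-0.0365,-0.117,0.06],[0.003,0.033,-0.02,0.05,-0.0365,-0.117,0.06],[0.003,0.033,-0.02,0.05,-0.0365,-0.117,0.06],[0.003,0.033,-0.02,0.05,-0.0365,-0.117,0.06],[0.003,0.033,-0.02,0.047,-0.0365,-0.115,0.06],[0,0,0,0,0,0,0.06]]
  ]
}}

```text
time_s: 1.98
ee_pos: [0.329, -0.1296, 0.3692]
orientation: [-0.0, 0.964, -0.016, 0.264]
contact_force: [0.2, -0.3, -0.2]
width: 0.687
grip_force: 0.0
```

```bash
python3 -c "
from h import *
togo(-7.5,35,(.4565,-.084,.111),.176)
p,d=ctrl.read_camera('top');q,_=ctrl.read_camera('side')
cv2.imwrite('pics/pre.png',np.hstack([cv2.resize(p[130:290,270:430],None,fx=2.5,fy=2.5),cv2.resize(q[90:250,250:410],None,fx=2.5,fy=2.5)])[:,:,::-1])"
```

```text
t 1.975 shift [ 0.0274  0.0588 -0.114 ] turn [ 0.0262 -0.0791 -0.121 ] mag 0.147 j [ 0.27 -0.39 -1.02  0.37 -0.47 -2.13] w 0.0602 F [ 0.2 -0.3 -0.2] grip 0.0
```

View pics/pre.png

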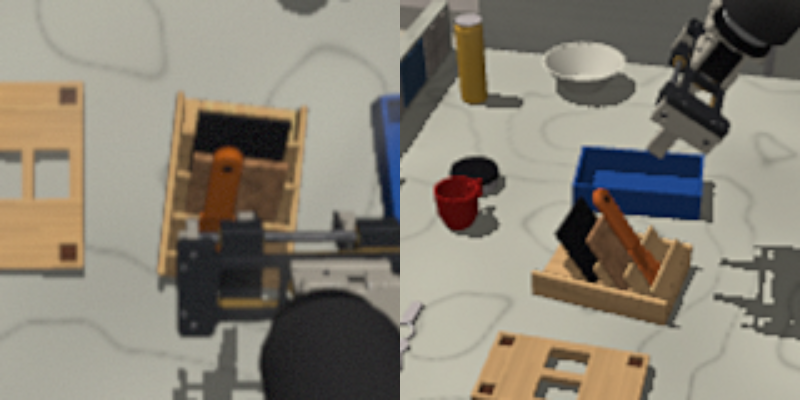

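The top view shows the open fingers in front of and to the right of the horn, around crop (240,260), with the horn handle at (225,180). The side view shows the tool well above the rack.

Request:
{"op": "servo_tool", "data": {
  "rows": [
    [[0.02,0.02,-0.01,0.006,-0.02,-0.03,0.06],[0.007,0.02,-0.01,0.006,-0.02,-0.03,0.06],[0,0.018,-0.01,0.006,-0.02,-0.03,0.06],[0,0,-0.02,0.006,-0.02,-0.03,0.06],[0,0,-0.02,0,0,0,0.06],[0,0,0,0,0,0,0.06]]
  ]
}}

```text
time_s: 2.82
ee_pos: [0.3873, -0.109, 0.3505]
orientation: [0.056, 0.962, 0.005, 0.266]
contact_force: [0.0, 0.1, 0.8]
width: 0.687
grip_force: 0.0
```

```bash
python3 -c "
from h import *
togo(-7.5,35,(.4565,-.084,.111),.176)
togo(-7.5,25,(.4565,-.084,.111),.176)"
```

```text
t 2.825 shift [-0.0309  0.0382 -0.0954] turn [-0.047  -0.0678 -0.0277] mag 0.087 j [ 0.24 -0.24 -1.02  0.49 -0.3  -2.36] w 0.0601 F [0.  0.1 0.8] grip 0.0
t 2.825 shift [-0.0046  0.0347 -0.08  ] turn [-0.0265  0.1056 -0.0244] mag 0.112 j [ 0.24 -0.24 -1.02  0.49 -0.3  -2.36] w 0.0601 F [0.  0.1 0.8] grip 0.0
```

Request:
{"op": "servo_tool", "data": {
  "rows": [
    [[-0.002,0.018,0,-0.013,0.06,-0.012,0.06],[-0.002,0.017,0,-0.013,0.06,-0.012,0.06],[0,0,-0.01,0,0,0,0.06],[0,0,0,0,0,0,0.06]]
  ]
}}

```text
time_s: 3.32
ee_pos: [0.3833, -0.0731, 0.3414]
orientation: [0.063, 0.976, -0.014, 0.21]
contact_force: [-0.9, -0.3, -0.3]
width: 0.685
grip_force: 0.0
```

```bash
python3 -c "
from h import *
togo(-7.5,25,(.4565,-.084,.111),.176)"
```

```text
t 3.325 shift [-0.0005 -0.0012 -0.0709] turn [-0.0011 -0.0125 -0.0022] mag 0.013 j [ 0.39 -0.23 -1.    0.46 -0.47 -2.47] w 0.06 F [-0.9 -0.3 -0.3] grip 0.0
```

Request:
{"op": "servo_tool", "data": {
  "rows": [
    [[0,0,-0.02,0,-0.012,0,0.06],[0,0,-0.02,0,0,0,0.06],[0,0,-0.018,0,0,0,0.06],[0,0,-0.012,0,0,0,0.06],[0,0,0,0,0,0,0.06],[0,0,0,0,0,0,0.06]]
  ]
}}

```text
time_s: 4.08
ee_pos: [0.4035, -0.0871, 0.2975]
orientation: [0.061, 0.978, -0.001, 0.197]
contact_force: [0.6, -0.2, -0.8]
width: 0.687
grip_force: 0.0
```

```bash
python3 -c "
from h import *
togo(-7.5,25,(.4565,-.084,.111),.176)
p,d=ctrl.read_camera('top');q,_=ctrl.read_camera('side')
cv2.imwrite('pics/g1.png',np.hstack([cv2.resize(p[150:250,310:410],None,fx=4,fy=4),cv2.resize(q[140:240,290:390],None,fx=4,fy=4)])[:,:,::-1])"
```

```text
t 4.075 shift [-0.0208  0.0128 -0.027 ] turn [-0.0267 -0.0363 -0.011 ] mag 0.046 j [ 0.29 -0.1  -1.02  0.46 -0.31 -2.4 ] w 0.0602 F [ 0.6 -0.2 -0.8] grip 0.0
```

View pics/g1.png

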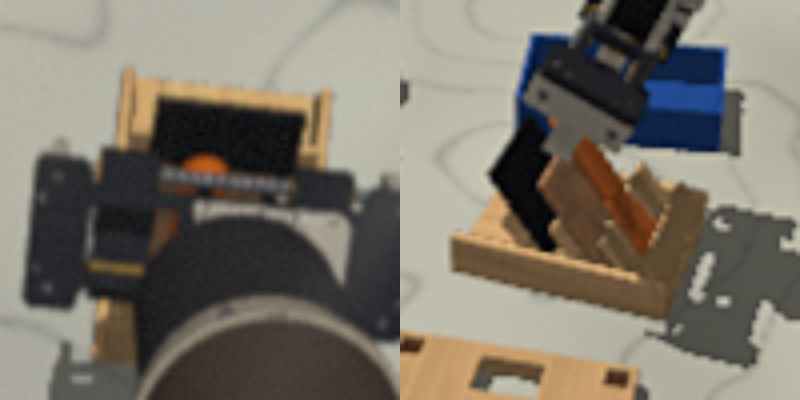

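Both views show the fingers astride the upper handle, though the arm has stopped 27 mm high and about 10 mm to the right because joint 3 is at its limit. I'll take a steeper tool and a grip slightly higher on the handle.

```bash
python3 -c "
from h import *
togo(-7.5,18,(.4645,-.085,.1225),.177)"
```

```text
t 4.175 shift [ 0.0068  0.0091 -0.0068] turn [-0.0116  0.0853 -0.0101] mag 0.087 j [ 0.29 -0.1  -1.02  0.46 -0.31 -2.4 ] w 0.0597 F [-0.1  0.4  0.9] grip 0.0
```

Request:
{"op": "servo_tool", "data": {
  "rows": [
    [[0.003,0.005,0,-0.006,0.043,-0.005,0.06],[0.004,0.004,-0.003,-0.006,0.043,-0.005,0.06],[0,0,-0.004,0,0,0,0.06],[0,0,0,0,0,0,0.06]]
  ]
}}

```text
time_s: 4.68
ee_pos: [0.4101, -0.0781, 0.2899]
orientation: [0.064, 0.986, -0.011, 0.155]
contact_force: [0.3, -0.0, 0.6]
width: 0.685
grip_force: 0.0
```

```bash
python3 -c "
from h import *
togo(-7.5,18,(.4645,-.085,.1225),.177)"
```

```text
t 4.675 shift [0.0002 0.0003 0.0009] turn [ 0.0006 -0.0013 -0.0001] mag 0.001 j [ 0.33 -0.06 -0.95  0.34 -0.42 -2.33] w 0.06 F [ 0.3 -0.   0.6] grip 0.0
```

Request:
{"op": "servo_tool", "data": {
  "rows": [
    [[0,0,0,0,0,0,0.04],[0,0,0,0,0,0,0.02],[0,0,0,0,0,0,0.01],[0,0,0,0,0,0,0.01],[0,0,0,0,0,0,0.01]]
  ],
  "newtons": 25
}}

```text
time_s: 5.3
ee_pos: [0.4106, -0.078, 0.2904]
orientation: [0.065, 0.986, -0.01, 0.156]
contact_force: [0.7, 0.3, -0.3]
width: 0.314
grip_force: 24.9
```

Request:
{"op": "servo_tool", "data": {
  "rows": [
    [[0.003,-0.0004,0.004,0,0,0,0.01],[0.0057,-0.0008,0.0082,0,0,0,0.01],[0.0085,-0.0011,0.0123,0,0,0,0.01],[0.0085,-0.0011,0.0123,0,0,0,0.01],[0.0085,-0.0011,0.0123,0,0,0,0.01],[0,-0.0,0.04,0,0,0,0.01],[0,0,0.04,0,0,0,0.01],[0,0,0.01,0,0,0,0.01]]
  ]
}}

```text
time_s: 6.3
ee_pos: [0.4456, -0.0823, 0.4328]
orientation: [0.064, 0.985, -0.01, 0.158]
contact_force: [0.0, -0.4, -0.5]
width: 0.312
grip_force: 24.9
```

```bash
python3 - <<'E'
from h import *
togo(-7.5,18,(.4645,-.085,.1225),.177)
p,d=ctrl.read_camera('side');W=cloud('side',d);q=W[orange(p)&(d>0)&(W[...,2]>.08)&(W[...,0]>.3)&(W[...,0]<.6)&(abs(W[...,1]+.08)<.1)]
m=q.mean(0);_,_,V=np.linalg.svd(q-m);print(len(q),m,V[0],V[2])
# box refine from first top frame: rim pixels
z=np.load("top0.npz");d=z["d"];W=cloud("top",d);H=cv2.cvtColor(z["p"],cv2.COLOR_RGB2HSV)
b=(H[...,0]>100)&(H[...,0]<125)&(H[...,1]>120)
v,u=np.mgrid[:400,:640];k=b&(W[...,2]>.041)&(W[...,2]<.049)&(u>410)&(u<485)&(v>150)&(v<260)
print(k.sum(),rect(W[k]))
for a in np.radians([3.5,4,4.5,5]):
    e=W[k][:,:2]@np.array([[np.cos(a),-np.sin(a)],[np.sin(a),np.cos(a)]]);lo,hi=np.percentile(e,[1,99],axis=0);c=(lo+hi)/2
    print(np.degrees(a),(hi-lo).round(4),np.array([[np.cos(a),-np.sin(a)],[np.sin(a),np.cos(a)]])@c)
E
```

```text
t 6.3 shift [-0.0353  0.0044 -0.142 ] turn [-0.001   0.0035 -0.0004] mag 0.004 j [ 0.31 -0.15 -0.6   0.18 -0.84 -2.11] w 0.0274 F [ 0.  -0.4 -0.5] grip 24.9
163 [ 0.46088614 -0.08593445  0.20940584] [-0.53172251 -0.06651471 -0.84430265] [-0.84452676  0.11651297  0.52268469]
408 [462.0, -311.7, 187.7, 111.9, 3.9]
3.5 [0.1869 0.1114] [ 0.46180207 -0.31185314]
4.0 [0.1865 0.1111] [ 0.46167719 -0.31160908]
4.5 [0.1862 0.1114] [ 0.46164933 -0.31166607]
5.0 [0.1861 0.1122] [ 0.4616402  -0.31173251]
```

```bash
python3 -c "
from h import *
togo(4,-37,(.497,-.3095,.121),.177)"
```

```text
t 6.35 shift [ 0.1578 -0.2197 -0.1701] turn [0.0283 0.9639 0.1852] mag 0.982 j [ 0.31 -0.15 -0.6   0.18 -0.84 -2.11] w 0.0276 F [ 1.1 -0.2 -0.4] grip 24.9
```

Request:
{"op": "servo_tool", "data": {
  "rows": [
    [[0.02,-0.025,0,0.0035,0.12,0.023,0.01],[0.02,-0.03,0,0.0035,0.12,0.023,0.01],[0.02,-0.03,-0.01,0.0035,0.12,0.023,0.01],[0.02,-0.03,-0.02,0.0035,0.12,0.023,0.01],[0.02,-0.03,-0.02,0.0035,0.12,0.023,0.01],[0.02,-0.03,-0.02,0.0035,0.12,0.023,0.01],[0.02,-0.03,-0.02,0.0035,0.12,0.023,0.01],[0.018,-0.0147,-0.02,0.0035,0.124,0.023,0.01]]
  ]
}}

```text
time_s: 7.35
ee_pos: [0.6031, -0.3038, 0.3169]
orientation: [-0.033, 0.946, -0.011, -0.322]
contact_force: [0.9, -0.1, -1.0]
width: 0.317
grip_force: 24.9
```

Request:
{"op": "servo_tool", "data": {
  "rows": [
    [[0,0,0,0,0,0,0.01],[0,0,0,0,0,0,0.01]]
  ]
}}

```text
time_s: 7.6
ee_pos: [0.6027, -0.3021, 0.3185]
orientation: [-0.033, 0.947, -0.012, -0.319]
contact_force: [0.5, 0.4, 0.0]
width: 0.313
grip_force: 24.9
```

```bash
cat >> h.py <<'E'
def horn(n):
    p,d=ctrl.read_camera(n);W=cloud(n,d)
    k=orange(p)&(d>0)&(W[...,2]>-.01)&(W[...,2]<.4)&(W[...,0]>.3)&(W[...,0]<.7)&(abs(W[...,1]+.31)<.08)
    q=W[k];m=np.median(q,0);q=q[np.linalg.norm(q-m,axis=1)<.13];_,_,V=np.linalg.svd(q-q.mean(0));t=(q-m)@V[0]
    print(n,len(q),"mid",m.round(4),"dir",V[0].round(3),"ends",q[t.argmin()].round(3),q[t.argmax()].round(3));return p
E
python3 - <<'E'
from h import *
togo(4,-37,(.497,-.3095,.121),.177)
a,b=horn("top"),horn("side")
cv2.imwrite('pics/h1.png',np.hstack([cv2.resize(a[120:280,370:530],None,fx=2.5,fy=2.5),cv2.resize(b[90:230,270:410],(400,400))])[:,:,::-1])
E
```

```text
t 7.6 shift [ 0.0005  0.     -0.0561] turn [ 0.0018 -0.0041  0.0001] mag 0.005 j [-0.14  0.61  0.08  0.13 -1.68 -1.39] w 0.0274 F [0.5 0.4 0. ] grip 24.9
top 325 mid [ 0.4451 -0.312   0.1803] dir [-0.969 -0.201 -0.144] ends [ 0.48  -0.298  0.179] [ 0.415 -0.328  0.183]
side 146 mid [ 0.4279 -0.3133  0.1807] dir [-0.98  -0.194 -0.043] ends [ 0.529 -0.296  0.183] [ 0.38  -0.324  0.178]
```

View pics/h1.png

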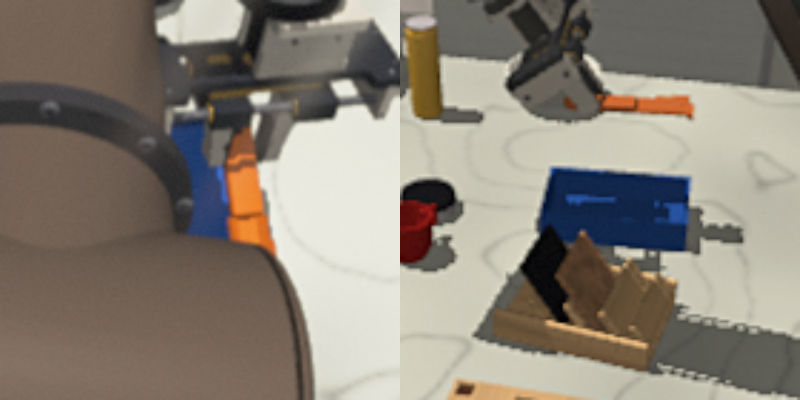

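The horn is held level over the open box, seen in the right half at (650,103), and is yawed about 7° in the grip. I'll trim that and then lower it.

Request:
{"op": "servo_tool", "data": {
  "rows": [
    [[0.002,-0.005,-0.02,0,0.015,-0.05,0.01],[0.003,-0.006,-0.03,0,0.015,-0.05,0.01],[0,0,-0.03,0,0,0,0.01],[0,0,-0.03,0,0,0,0.01],[0,0,-0.02,0,0,0,0.01],[0,0,-0.01,0,0,0,0.01],[0,0,0,0,0,0,0.01]]
  ]
}}

```text
time_s: 8.57
ee_pos: [0.6078, -0.3132, 0.1793]
orientation: [0.014, 0.943, 0.004, -0.334]
contact_force: [0.8, -0.2, 0.7]
width: 0.312
grip_force: 24.9
```

```bash
python3 - <<'E'
from h import *
togo(-1.7,-38.7,(.499,-.3095,.012),.177)
a,b=horn("top"),horn("side")
E
```

```text
return _methods._mean(a, axis=axis, dtype=dtype,
  ret = um.true_divide(
h.py:37: RuntimeWarning: Mean of empty slice.
  q=W[k];m=np.median(q,0);q=q[np.linalg.norm(q-m,axis=1)<.13];_,_,V=np.linalg.svd(q-q.mean(0));t=(q-m)@V[0]
Traceback (most recent call last):
  File "h.py", line 38, in horn
    print(n,len(q),"mid",m.round(4),"dir",V[0].round(3),"ends",q[t.argmin()].round(3),q[t.argmax()].round(3));return p
                                                                 ~~~~~~~~^^
ValueError: attempt to get argmin of an empty sequence
```

Request:
{"op": "servo_tool", "data": {
  "rows": [
    [[0,0,-0.01,0,0,0,0.01],[0,0,-0.008,0,0,0,0.01],[0,0,-0.004,0,0,0,0.01],[0,0,0,0,0,0,0.01]]
  ]
}}

```text
time_s: 9.12
ee_pos: [0.6077, -0.3132, 0.157]
orientation: [0.014, 0.943, 0.004, -0.334]
contact_force: [0.1, 0.5, -0.9]
width: 0.309
grip_force: 24.9
```

```bash
python3 - <<'E'
from h import *
togo(-1.7,-38.7,(.499,-.3095,.012),.177)
b=horn("side")
E
```

```text
t 9.125 shift [ 0.002   0.0004 -0.0068] turn [ 0.001  -0.0053  0.0004] mag 0.005 j [-0.17  0.79  0.03  0.09 -1.48 -1.47] w 0.027 F [ 0.1  0.5 -0.9] grip 24.9
side 89 mid [ 0.4394 -0.313   0.0244] dir [-0.993 -0.109 -0.05 ] ends [ 0.499 -0.311  0.027] [ 0.378 -0.32   0.02 ]
```

Request:
{"op": "servo_tool", "data": {
  "rows": [
    [[0,0,-0.002,0,0,0,0.01],[0,0,0,0,0,0,0.01]]
  ]
}}

```text
time_s: 9.43
ee_pos: [0.6077, -0.3132, 0.1554]
orientation: [0.014, 0.943, 0.004, -0.333]
contact_force: [0.4, -0.4, -0.9]
width: 0.312
grip_force: 24.9
```

Request:
{"op": "servo_tool", "data": {
  "rows": [
    [[0,0,-0.002,0,0,0,0.01],[0,0,0,0,0,0,0.01]]
  ]
}}

```text
time_s: 9.68
ee_pos: [0.6076, -0.3132, 0.1533]
orientation: [0.014, 0.943, 0.004, -0.334]
contact_force: [0.6, 0.3, -0.7]
width: 0.31
grip_force: 24.9
```

Request:
{"op": "servo_tool", "data": {
  "rows": [
    [[0,0,-0.0015,0,0,0,0.01],[0,0,0,0,0,0,0.01]]
  ]
}}

```text
time_s: 9.93
ee_pos: [0.6077, -0.3132, 0.1518]
orientation: [0.014, 0.943, 0.004, -0.334]
contact_force: [-0.7, 0.1, -0.5]
width: 0.312
grip_force: 24.9
```

Request:
{"op": "servo_tool", "data": {
  "rows": [
    [[0,0,-0.001,0,0,0,0.01],[0,0,0,0,0,0,0.01]]
  ]
}}

```text
time_s: 10.18
ee_pos: [0.6078, -0.3132, 0.151]
orientation: [0.014, 0.943, 0.004, -0.333]
contact_force: [0.7, 0.5, 0.0]
width: 0.315
grip_force: 24.9
```

Request:
{"op": "servo_tool", "data": {
  "rows": [
    [[0,0,-0.001,0,0,0,0.01],[0,0,0,0,0,0,0.01]]
  ]
}}

```text
time_s: 10.42
ee_pos: [0.6078, -0.3132, 0.1504]
orientation: [0.014, 0.943, 0.004, -0.334]
contact_force: [-0.9, 1.2, 3.6]
width: 0.312
grip_force: 25.0
```

```bash
python3 - <<'E'
from h import *
togo(-1.7,-38.7,(.499,-.3095,.012),.177)
b=horn("side")
E
```

```text
t 10.425 shift [ 0.0019  0.0005 -0.0003] turn [ 0.0013 -0.0048  0.0001] mag 0.005 j [-0.17  0.8   0.03  0.09 -1.47 -1.47] w 0.0273 F [-0.9  1.2  3.6] grip 25.0
side 38 mid [ 0.4402 -0.3171  0.0191] dir [-0.993 -0.112 -0.027] ends [ 0.5   -0.315  0.02 ] [ 0.381 -0.319  0.016]
```

Request:
{"op": "servo_tool", "data": {
  "rows": [
    [[0.0009,0,-0.0014,0,0.006,0,0.01],[0,0,0,0,0,0,0.01]]
  ]
}}

```text
time_s: 10.72
ee_pos: [0.6085, -0.3132, 0.1491]
orientation: [0.014, 0.941, 0.004, -0.337]
contact_force: [-1.0, 0.9, 5.9]
width: 0.313
grip_force: 25.0
```

Request:
{"op": "servo_tool", "data": {
  "rows": [
    [[0.0007,0,-0.001,0,0.004,0,0.01],[0,0,0,0,0,0,0.01]]
  ]
}}

```text
time_s: 10.98
ee_pos: [0.6091, -0.3132, 0.1484]
orientation: [0.014, 0.941, 0.004, -0.339]
contact_force: [-2.1, 2.1, 8.1]
width: 0.319
grip_force: 25.2
```

Request:
{"op": "servo_tool", "data": {
  "rows": [
    [[0,0,0,0,0,0,0.028],[0,0,0,0,0,0,0.029],[0,0,0,0,0,0,0.032],[0,0,0,0,0,0,0.04],[0,0,0,0,0,0,0.05]]
  ],
  "newtons": 5
}}

```text
time_s: 11.6
ee_pos: [0.6095, -0.3134, 0.148]
orientation: [0.014, 0.941, 0.004, -0.338]
contact_force: [-0.4, 0.1, 5.2]
width: 0.513
grip_force: 2.7
```

Request:
{"op": "servo_tool", "data": {
  "rows": [
    [[0,0,0.004,0,0,0,0.05],[0,0,0.01,0,0,0,0.05],[0,0,0.03,0,0,0,0.05],[0,0,0.05,0,-0.1,0,0.05],[0,0.03,0.05,0,-0.18,0,0.05],[0,0.06,0.04,0,-0.18,0,0.05],[-0.03,0.06,0.0,0,-0.18,0,0.05],[-0.03,0.06,0,0,-0.05,0,0.05]]
  ]
}}

```text
time_s: 12.6
ee_pos: [0.552, -0.1181, 0.3282]
orientation: [0.012, 1.0, 0.01, 0.004]
contact_force: [0.7, 1.5, 0.3]
width: 0.573
grip_force: 0.0
```

```bash
python3 - <<'E'
from h import *
b=horn("side");a=horn("top")
cv2.imwrite('pics/h2.png',np.hstack([cv2.resize(a[130:270,370:510],(400,400)),cv2.resize(b[100:200,290:390],(400,400))])[:,:,::-1])
np.savez("top1.npz",p=a)
togo(0,0,(.4834,.1047,.2),.159)
E
```

```text
side 45 mid [ 0.4799 -0.3127  0.0168] dir [-0.992 -0.123 -0.04 ] ends [ 0.529 -0.307  0.016] [ 0.385 -0.318  0.016]
top 622 mid [ 0.4346 -0.3056  0.0141] dir [-0.998  0.004 -0.06 ] ends [ 0.529 -0.305  0.016] [ 0.376 -0.317  0.007]
t 12.7 shift [-0.0667  0.2205  0.031 ] turn [-0.0197  0.0032  0.0208] mag 0.029 j [ 0.13  0.24 -0.34 -0.02 -0.99 -1.71] w 0.05 F [ 0.7 -0.2 -0. ] grip 0.0
```

View pics/h2.png

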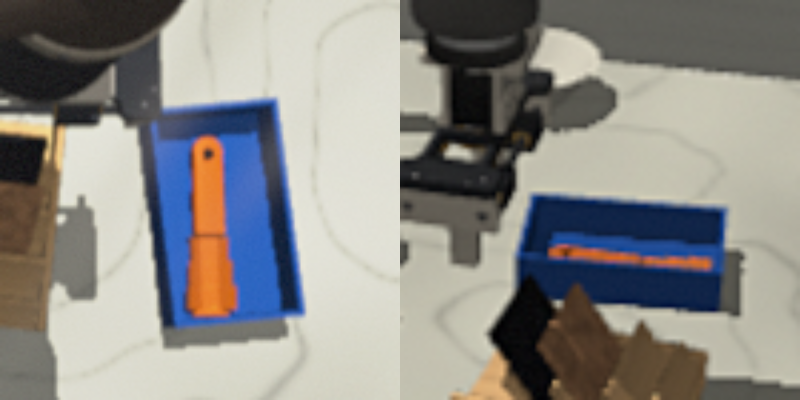

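The horn lies flat in the open box: handle end at (208,150), blade end at (212,310), and low in the side view. Next is the lid.

Request:
{"op": "servo_tool", "data": {
  "rows": [
    [[-0.012,0.04,0.01,-0.004,0,0.004,0.028],[-0.012,0.045,0,-0.004,0,0.004,0.028],[-0.012,0.045,0,-0.004,0.001,0.004,0.028],[-0.012,0.045,-0.01,-0.004,0.001,0.004,0.028],[-0.012,0.045,-0.03,-0.004,0.001,0.004,0.028],[-0.007,0.002,-0.03,0,0,0,0.028],[0,0,0,0,0,0,0.028],[0,0,0,0,0,0,0.028]]
  ]
}}

```text
time_s: 13.7
ee_pos: [0.4873, 0.1025, 0.2674]
orientation: [0.002, 1.0, -0.001, -0.001]
contact_force: [0.8, 0.1, 0.1]
width: 0.324
grip_force: 0.0
```

```bash
python3 - <<'E'
from h import *
togo(-.1,0,(.4838,.1042,.004),.178)
z=np.load("top1.npz");p=z["p"]
H=cv2.cvtColor(p,cv2.COLOR_RGB2HSV);d=cv2.inRange(H,(0,60,20),(20,255,100))
k,l,s,c=cv2.connectedComponentsWithStats(d)
for i in range(1,k):
    if 20<s[i,4]<120 and 255<c[i][0]<310 and 155<c[i][1]<250: print(s[i,4],ray("top",c[i],.015).round(4))
E
```

```text
t 13.7 shift [-0.0035  0.0017 -0.0854] turn [ 0.0018 -0.0016  0.0024] mag 0.003 j [ 0.6   0.21 -0.55  0.   -0.81 -2.18] w 0.0284 F [0.8 0.1 0.1] grip 0.0
```

Request:
{"op": "servo_tool", "data": {
  "rows": [
    [[-0.0035,0.0017,-0.02,0.0018,-0.0016,0.0024,0.028],[0,0,-0.03,0,0,0,0.028],[0,0,-0.015,0,0,0,0.028],[0,0,-0.01,0,0,0,0.028],[0,0,-0.01,0,0,0,0.028],[0,0,0,0,0,0,0.028]]
  ]
}}

```text
time_s: 14.45
ee_pos: [0.4831, 0.1041, 0.1811]
orientation: [0.001, 1.0, -0.0, -0.001]
contact_force: [-0.4, 0.1, 0.3]
width: 0.321
grip_force: 0.0
```

Request:
{"op": "servo_tool", "data": {
  "rows": [
    [[0,0,0,0,0,0,0.015],[0,0,0,0,0,0,0.012],[0,0,0,0,0,0,0.005],[0,0,0,0,0,0,0.005],[0,0,0,0,0,0,0.005]]
  ],
  "newtons": 40
}}

```text
time_s: 15.08
ee_pos: [0.483, 0.1042, 0.1816]
orientation: [0.001, 1.0, -0.0, -0.0]
contact_force: [-2.3, -2.3, 5.9]
width: 0.133
grip_force: 40.0
```

Request:
{"op": "servo_tool", "data": {
  "rows": [
    [[0,0,0.01,0,0,0,0.005],[0,0,0.03,0,0,0,0.005],[0,0,0.05,0,0,0,0.005],[0,0,0.05,0,0,0,0.005],[0,-0.03,0.01,0,0,0.014,0.005],[0,-0.045,0,0,0,0.014,0.005],[0,-0.05,0,0,0,0.014,0.005],[0,-0.05,0,0,0,0.014,0.005]]
  ]
}}

```text
time_s: 16.08
ee_pos: [0.4825, -0.072, 0.3318]
orientation: [-0.028, 1.0, 0.0, -0.0]
contact_force: [0.1, 0.2, -1.2]
width: 0.128
grip_force: 40.0
```

Request:
{"op": "servo_tool", "data": {
  "rows": [
    [[0,-0.05,0,0,0,0.014,0.005],[0,-0.05,0,0,0,0,0.005],[-0.005,-0.05,0,0,0,0,0.005],[-0.005,-0.045,0,0,0,0,0.005],[-0.005,-0.03,0,0,0,0,0.005],[-0.005,-0.015,0,0,0,0,0.005],[-0.002,0,-0.03,0,0,0,0.005],[0,0,-0.02,0,0,0,0.005]]
  ]
}}

```text
time_s: 17.08
ee_pos: [0.4603, -0.3104, 0.2805]
orientation: [-0.034, 0.999, 0.0, -0.001]
contact_force: [-0.1, 0.4, -1.4]
width: 0.133
grip_force: 40.0
```

```bash
cat >> h.py <<'E'
def bamboo(n,uvbox,zz,zlo,zhi):
    """outline of a bamboo top at height zz"""
    p,d=ctrl.read_camera(n);W=cloud(n,d);H=cv2.cvtColor(p,cv2.COLOR_RGB2HSV)
    u0,u1,v0,v1=uvbox;k=(H[...,0]>9)&(H[...,0]<25)&(H[...,1]>70)&(H[...,2]>90)&(W[...,2]>zlo)&(W[...,2]<zhi)
    m=np.zeros((400,640),np.uint8);m[v0:v1,u0:u1]=k[v0:v1,u0:u1];m=cv2.morphologyEx(m,cv2.MORPH_OPEN,np.ones((2,2)))
    v,u=np.nonzero(m);P=ray(n,np.c_[u,v],zz);print(n,len(P),"z",np.median(W[m>0][:,2]).round(4),"rect",rect(P));return p,m
E
python3 - <<'E'
from h import *
togo(4,0,(.4612,-.3117,.1),.178)
z=ctrl.get_state()["ee_pos"][2]-.1816+.02
for n,b in(("top",(380,540,120,290)),("side",(260,420,60,230))):
    p,m=bamboo(n,b,z,z-.015,z+.015)
    cv2.imwrite(f'pics/l_{n}.png',cv2.resize(p[b[2]:b[3],b[0]:b[1]],None,fx=2.4,fy=2.4)[:,:,::-1])
cv2.imwrite('pics/l1.png',np.hstack([cv2.resize(cv2.imread(f'pics/l_{n}.png'),(400,400)) for n in("top","side")]))
E
```

```text
t 17.075 shift [ 0.0009 -0.0013 -0.0025] turn [-0.0003 -0.0017  0.0021] mag 0.003 j [-0.24  0.28 -0.42  0.   -0.88 -1.26] w 0.0116 F [-0.1  0.4 -1.4] grip 40.0
top 495 z 0.1184 rect [398.1, -343.5, 61.4, 51.0, 3.6]
side 577 z 0.1163 rect [603.5, -366.8, 533.6, 180.5, -26.5]
```

View pics/l1.png

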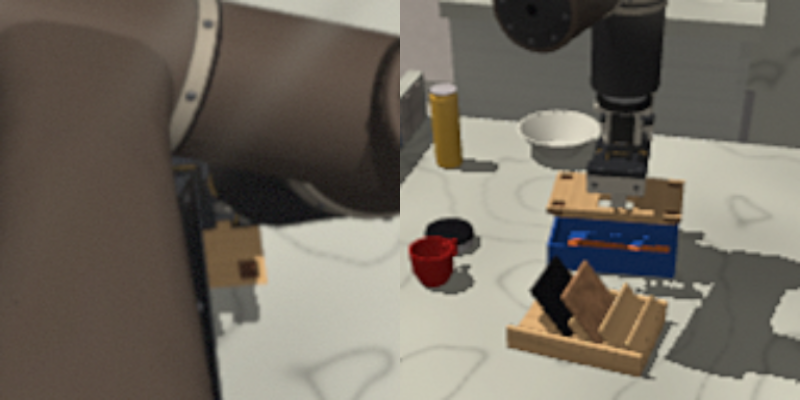

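The side view shows the lid level above the open box, with its corners at (560,178) and (680,185), and the horn still flat inside. In the top view only the near right corner shows, and it agrees with the computed pose.

Request:
{"op": "servo_tool", "data": {
  "rows": [
    [[0.0009,-0.0013,-0.015,0,-0.0017,0.002,0.005],[0,0,-0.015,0,0,0,0.005],[0,0,-0.012,0,0,0,0.005],[0,0,-0.008,0,0,0,0.005],[0,0,0,0,0,0,0.005]]
  ]
}}

```text
time_s: 17.8
ee_pos: [0.4617, -0.312, 0.2305]
orientation: [-0.035, 0.999, -0.0, -0.0]
contact_force: [-0.7, -1.1, -2.3]
width: 0.131
grip_force: 40.0
```

Request:
{"op": "servo_tool", "data": {
  "rows": [
    [[0,0,-0.0025,0,0,0,0.005],[0,0,-0.0025,0,0,0,0.005],[0,0,0,0,0,0,0.005]]
  ]
}}

```text
time_s: 18.18
ee_pos: [0.462, -0.312, 0.2264]
orientation: [-0.035, 0.999, -0.0, 0.0]
contact_force: [0.2, 0.9, -1.0]
width: 0.133
grip_force: 40.0
```

Request:
{"op": "servo_tool", "data": {
  "rows": [
    [[0,0,-0.002,0,0,0,0.005],[0,0,-0.002,0,0,0,0.005],[0,0,0,0,0,0,0.005]]
  ]
}}

```text
time_s: 18.55
ee_pos: [0.4621, -0.3126, 0.2233]
orientation: [-0.035, 0.999, -0.001, 0.001]
contact_force: [-1.0, -2.4, 8.9]
width: 0.13
grip_force: 40.0
```

```bash
python3 -c "
from h import *
togo(4,0,(.4612,-.3117,.0386),.178)"
```

```text
t 18.55 shift [-0.0009  0.0009 -0.0067] turn [ 0.0017  0.0014 -0.0008] mag 0.002 j [-0.24  0.35 -0.47  0.   -0.74 -1.26] w 0.0114 F [-1.  -2.4  8.9] grip 40.0
```

```bash
python3 -c "
from h import *
s=ctrl.get_state();print(s['contact_force'].round(2),s['ft_torque'].round(2))
p,d=ctrl.read_camera('side');cv2.imwrite('pics/l2.png',cv2.resize(p[110:190,300:400],None,fx=7,fy=7,interpolation=2)[:,:,::-1])
s=ctrl.get_state();print(s['contact_force'].round(2),s['ft_torque'].round(2))
W=cloud('side',d)
for a,b in((-80,-41),(-80,41),(80,41),(-88,0),(88,0),(0,50),(60,-45)):
    c,s_=np.cos(.07),np.sin(.07);X=[.462+(a*c-b*s_)/1e3,-.312+(a*s_+b*c)/1e3,.063]
    u,v=proj('side',X)[0].round().astype(int);print(a,b,(u,v),np.median(W[v-1:v+2,u-1:u+2,2]).round(4))
"
```

```text
[-1.02 -2.38  8.87] [-0.49  0.95  0.02]
[-2.96 -2.42  7.06] [-0.52  0.92 -0.04]
-80 -41 (np.int64(368), np.int64(150)) 0.0551
-80 41 (np.int64(367), np.int64(162)) 0.0619
80 41 (np.int64(323), np.int64(158)) 0.0617
-88 0 (np.int64(370), np.int64(156)) 0.0626
88 0 (np.int64(323), np.int64(152)) 0.0635
0 50 (np.int64(345), np.int64(161)) 0.0651
60 -45 (np.int64(332), np.int64(146)) 0.0608
```

View pics/l2.png

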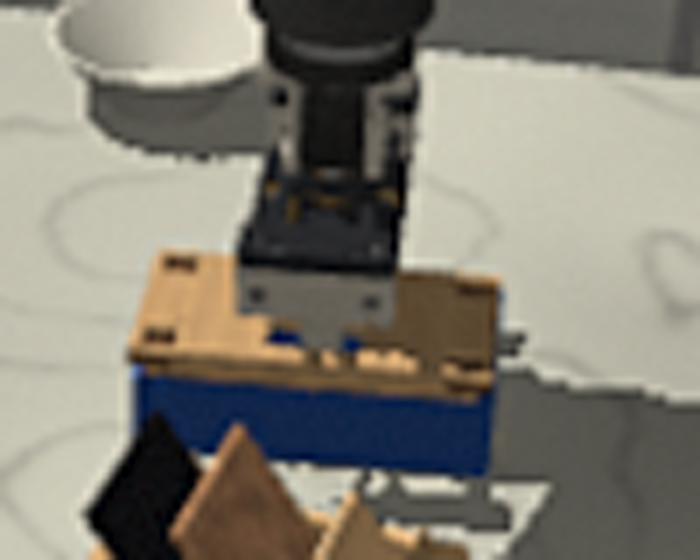

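The crop shows the lid standing slightly proud of the box, with a sliver of blue at the far right corner (502,300). I'll re-fit the box's rim edges from the clear picture to check for a small yaw or offset error.

```bash
python3 - <<'E'
from h import *
p=np.load("top1.npz")["p"]
B=cv2.GaussianBlur(p,(0,0),.6).astype(int);bl=B[...,2]-(B[...,0])   # blue minus red
def cross(seq,thr):  # subpixel first crossing along seq
    i=np.argmax(seq>thr);return i-(seq[i]-thr)/(seq[i]-seq[i-1]+1e-9)
thr=40;R=[];N=[];F=[];L=[]
for v in range(175,238,2):
    s=bl[v,485:430:-1];R.append((485-cross(s,thr),v))
    s=bl[v,405:450];L.append((405+cross(s,thr),v))
for u in range(435,470,2):
    s=bl[262:200:-1,u];N.append((u,262-cross(s,thr)))
for u in range(432,464,2):
    s=bl[150:200,u];F.append((u,150+cross(s,thr)))
out={}
for n,E in(("R",R),("N",N),("F",F),("L",L)):
    P=ray("top",E,.045)[:,:2].astype(np.float32);vx,vy,x,y=cv2.fitLine(P,cv2.DIST_HUBER,0,.001,.001).ravel()
    r=np.abs((P-[x,y])@[-vy,vx]);out[n]=(np.array([x,y]),np.degrees(np.arctan2(vy,vx))%180)
    print(n,P.mean(0).round(4),"ang",round(float(out[n][1]),2),"res",r.mean().round(4))
for a in np.radians([3,3.5,4,4.5]):
    ex=np.array([np.cos(a),np.sin(a)]);ey=np.array([-ex[1],ex[0]])
    mx=(ray("top",N,.045)[:,:2]@ex).mean(),(ray("top",F,.045)[:,:2]@ex).mean();my=(ray("top",R,.045)[:,:2]@ey).mean()
    print(np.degrees(a),"len",mx[1]-mx[0],"centre",(ex*(sum(mx)/2)+ey*(my+.056)).round(4))
E
```

```text
R [ 0.4554 -0.3693] ang 4.27 res 1e-04
N [ 0.3663 -0.3149] ang 94.16 res 1e-04
F [ 0.5577 -0.3128] ang 94.62 res 1e-04
L [ 0.4579 -0.2533] ang 2.96 res 0.0007
3.0000000000000004 len 0.19128492780960216 centre [ 0.462  -0.3129]
3.5 len 0.19120875882598715 centre [ 0.4619 -0.3128]
4.0 len 0.19111802855509258 centre [ 0.4619 -0.3127]
4.5 len 0.19101274390638012 centre [ 0.4619 -0.3126]
```

```bash
python3 - <<'E'
from h import *
p=np.load("top0.npz")["p"]
B=cv2.GaussianBlur(p,(0,0),.6).astype(int);bl=B[...,0]-B[...,2]
def cross(seq,thr):
    i=np.argmax(seq>thr);return i-(seq[i]-thr)/(seq[i]-seq[i-1]+1e-9)
def fit(z,thr,us,vs,u0,u1,v0,v1,nm):
    R=[(u1-cross(bl[v,u1:u0:-1],thr),v) for v in vs];L=[(u0+cross(bl[v,u0:u1],thr),v) for v in vs]
    N=[(u,v1-cross(bl[v1:v0:-1,u],thr)) for u in us];F=[(u,v0+cross(bl[v0:v1,u],thr)) for u in us]
    c={}
    for n,E in(("R",R),("N",N),("F",F),("L",L)):
        P=ray("top",E,z)[:,:2].astype(np.float32);vx,vy,x,y=cv2.fitLine(P,cv2.DIST_HUBER,0,.001,.001).ravel()
        c[n]=P.mean(0);print(nm,n,c[n].round(4),"ang",round(float(np.degrees(np.arctan2(vy,vx)))%180,2))
    print("centre",(c["N"]+c["F"])[0]/2,(c["R"]+c["L"])[1]/2,"size",c["F"][0]-c["N"][0],c["L"][1]-c["R"][1])
fit(.02,45,range(264,302,2),range(168,236,2),250,312,150,252,"lid")
s=ctrl.get_state();R=Ro.from_quat(s["orientation"]).as_matrix();print(s["ee_pos"],np.degrees(np.arctan2(-R[0,1],R[1,1])),R[:,2])
E
```

```text
lid R [0.4798 0.0485] ang 179.22
lid N [0.3898 0.1022] ang 89.37
lid F [0.5806 0.1001] ang 88.88
lid L [0.4823 0.1606] ang 179.48
centre 0.4852019 0.10451819 size 0.19074038 0.112086214
[ 0.46207633 -0.31261074  0.22333631] 4.044808120699793 [ 0.00147992 -0.00168898 -0.99999748]
```

Request:
{"op": "servo_tool", "data": {
  "rows": [
    [[0,0,0.004,0,0,0,0.005],[-0.0024,0,0,0,0,0.004,0.005],[0,0,-0.003,0,0,0,0.005],[0,0,-0.002,0,0,0,0.005],[0,0,0,0,0,0,0.005]]
  ]
}}

```text
time_s: 19.23
ee_pos: [0.4593, -0.3125, 0.2217]
orientation: [-0.037, 0.999, -0.001, 0.0]
contact_force: [-2.6, -4.0, 7.4]
width: 0.132
grip_force: 40.0
```

Request:
{"op": "servo_tool", "data": {
  "rows": [
    [[0,0,-0.0015,0,0,0,0.005],[0,0,0,0,0,0,0.005]]
  ]
}}

```text
time_s: 19.48
ee_pos: [0.4593, -0.3125, 0.2215]
orientation: [-0.038, 0.999, -0.001, 0.0]
contact_force: [-6.5, 1.2, 20.5]
width: 0.133
grip_force: 40.0
```

```bash
python3 -c "
from h import *
s=ctrl.get_state();print(s['contact_force'].round(2),s['ft_torque'].round(2),s['ee_pos'])"
```

```text
[-6.46  1.19 20.55] [ 0.59  2.49 -0.04] [ 0.45928207 -0.31246567  0.22152019]
```

```bash
python3 - <<'E'
from h import *
def plane(n):
    p,d=ctrl.read_camera(n);W=cloud(n,d);H=cv2.cvtColor(p,cv2.COLOR_RGB2HSV)
    k=(H[...,0]>9)&(H[...,0]<25)&(H[...,1]>70)&(H[...,2]>90)&(W[...,2]>.048)&(W[...,2]<.08)&(abs(W[...,0]-.462)<.09)&(abs(W[...,1]+.312)<.045)
    q=W[k];A=np.c_[q[:,0]-.462,q[:,1]+.312,np.ones(len(q))]
    for _ in range(3):
        c=np.linalg.lstsq(A,q[:,2],rcond=None)[0];r=q[:,2]-A@c;g=abs(r)<.004;A,q=A[g],q[g]
    print(n,len(q),"slopes deg",np.degrees(c[:2]).round(2),"z0",c[2].round(4)); return p
b=plane("side");a=plane("top")
cv2.imwrite('pics/l3.png',np.hstack([cv2.resize(b[125:185,300:390],(450,300),interpolation=2),cv2.resize(a[150:260,410:500],(300,300))])[:,:,::-1])
E
```

```text
side 220 slopes deg [-0.2   5.21] z0 0.0613
top 300 slopes deg [-0.9   5.18] z0 0.0595
```

View pics/l3.png

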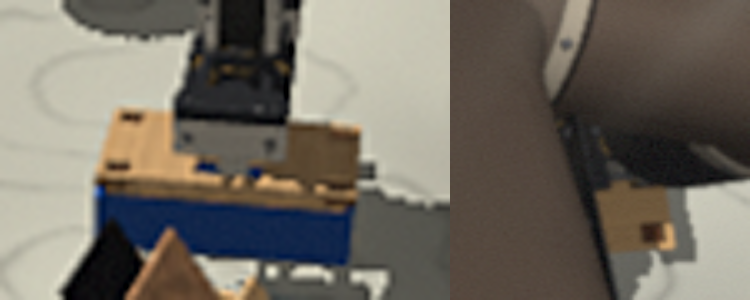

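The side crop shows the lid's near side raised, and the depth planes from both cameras give about 5° of roll about x. I'll lift clear and measure the free tilt.

Request:
{"op": "servo_tool", "data": {
  "rows": [
    [[0.002,0,0.008,0,0,0,0.005],[0,0,0.012,0,0,0,0.005],[0,0,0.01,0,0,0,0.005],[0,0,0,0,0,0,0.005]]
  ]
}}

```text
time_s: 20.08
ee_pos: [0.4618, -0.312, 0.2506]
orientation: [-0.037, 0.999, -0.0, 0.001]
contact_force: [-0.6, 0.0, -1.6]
width: 0.133
grip_force: 40.0
```

```bash
cat >> h.py <<'E'
def plane(n,zlo,zhi,cx=.462,cy=-.312):
    p,d=ctrl.read_camera(n);W=cloud(n,d);H=cv2.cvtColor(p,cv2.COLOR_RGB2HSV)
    k=(H[...,0]>9)&(H[...,0]<25)&(H[...,1]>70)&(H[...,2]>90)&(W[...,2]>zlo)&(W[...,2]<zhi)&(abs(W[...,0]-cx)<.085)&(abs(W[...,1]-cy)<.045)
    q=W[k];A=np.c_[q[:,0]-cx,q[:,1]-cy,np.ones(len(q))]
    for _ in range(3):
        c=np.linalg.lstsq(A,q[:,2],rcond=None)[0];r=q[:,2]-A@c;g=abs(r)<.004;A,q=A[g],q[g]
    print(n,len(q),"slopes deg",np.degrees(c[:2]).round(2),"z0",c[2].round(4)); return p,d
E
python3 -c "
from h import *
plane('side',.07,.115);plane('top',.07,.115);plane('side',.07,.115)
s=ctrl.get_state();print(s['ee_pos'],s['contact_force'].round(1),s['ft_torque'].round(2))
# check of the bias: lid at rest, first frames
"; sed -n 1,1p h.py >/dev/null; python3 - <<'E'
import sys;sys.path.insert(0,'.')
import os;os.chdir('.')
from h import *
class C:pass
z={n:np.load(n+"0.npz") for n in("top","side")}
import h
class F:
    camera_model=staticmethod(ctrl.camera_model)
    read_camera=staticmethod(lambda n:(z[n]["p"],z[n]["d"]))
h.ctrl=F
h.plane("side",.012,.03,.485,.1045);h.plane("top",.012,.03,.485,.1045)
E
```

```text
side 233 slopes deg [-0.09  2.38] z0 0.0903
top 312 slopes deg [-0.15  2.94] z0 0.0885
side 248 slopes deg [-0.11  2.66] z0 0.0889
[ 0.46125    -0.31190463  0.24941073] [-0.4 -1.  -2.2] [-0.04  0.03 -0.05]
side 950 slopes deg [ 0.06 -0.05] z0 0.0208
top 1677 slopes deg [-0.03  0.3 ] z0 0.0208
```

Request:
{"op": "servo_tool", "data": {
  "rows": [
    [[-0.001,0.004,0,-0.022,-0.002,0.002,0.005],[-0.001,0.003,0,-0.023,-0.002,0,0.005],[0,0,0,0,0,0,0.005]]
  ]
}}

```text
time_s: 20.6
ee_pos: [0.459, -0.3044, 0.2495]
orientation: [-0.039, 0.999, -0.023, 0.001]
contact_force: [-0.3, -0.2, -1.9]
width: 0.131
grip_force: 40.0
```

```bash
python3 -c "
from h import *
plane('side',.07,.115);plane('top',.07,.115);p,d=plane('side',.07,.115)
s=ctrl.get_state();R=Ro.from_quat(s['orientation']).as_matrix();print(s['ee_pos'],s['contact_force'].round(1),R[:,2].round(4),s['ee_pos']+.1666*R[:,2],np.degrees(np.arctan2(-R[0,1],R[1,1])))
"
```

```text
side 267 slopes deg [0.01 0.11] z0 0.0894
top 619 slopes deg [0.13 0.34] z0 0.0885
side 273 slopes deg [-0.11  0.09] z0 0.0894
[ 0.45953333 -0.30488637  0.24976878] [ 0.5 -0.4 -1.9] [ 0.0045 -0.0453 -0.999 ] [ 0.46029042 -0.31243712  0.0833417 ] 4.386203523766163
```

Request:
{"op": "servo_tool", "data": {
  "rows": [
    [[-0.0005,0,-0.012,0,0,0,0.005],[0,0,-0.008,0,0,0,0.005],[0,0,-0.003,0,0,0,0.005],[0,0,-0.002,0,0,0,0.005],[0,0,-0.002,0,0,0,0.005],[0,0,0,0,0,0,0.005]]
  ]
}}

```text
time_s: 21.5
ee_pos: [0.4587, -0.3053, 0.2234]
orientation: [-0.038, 0.999, -0.023, 0.001]
contact_force: [-3.8, -0.9, 7.3]
width: 0.129
grip_force: 40.0
```

Request:
{"op": "servo_tool", "data": {
  "rows": [
    [[0,0,-0.002,0,0,0,0.005],[0,0,-0.001,0,0,0,0.005],[0,0,0,0,0,0,0.005]]
  ]
}}

```text
time_s: 21.88
ee_pos: [0.4588, -0.3057, 0.2212]
orientation: [-0.038, 0.999, -0.023, 0.002]
contact_force: [-5.9, -2.4, 11.6]
width: 0.13
grip_force: 40.0
```

```bash
python3 -c "
from h import *
plane('side',.045,.08);plane('top',.045,.08);p,d=plane('side',.045,.08)
s=ctrl.get_state();R=Ro.from_quat(s['orientation']).as_matrix();print(s['ee_pos'],s['contact_force'].round(1),s['ft_torque'].round(2),s['ee_pos']+.1666*R[:,2])
# side: u-extent of lid plate front face vs box front face
H=cv2.cvtColor(p,cv2.COLOR_RGB2HSV)
B=p.astype(int)
for v in range(156,180,2):print(v,''.join('b' if B[v,u,2]-B[v,u,0]>30 else 'w' if B[v,u,0]-B[v,u,2]>45 else '.' for u in range(305,385)))
"
```

```text
side 145 slopes deg [-0.05  4.38] z0 0.0613
top 556 slopes deg [-0.53  5.47] z0 0.0601
side 160 slopes deg [-0.08  4.79] z0 0.0613
[ 0.45880259 -0.30565284  0.2211698 ] [-5.6 -2.8 11.3] [-0.65  1.99 -0.05] [ 0.45962174 -0.31342685  0.05475329]
156 ...............wwwwwwwwwwwwwww..................................................
158 ..............www...wwwwwwwwwwwwww.bbb..........................................
160 ...............wwwwwwwwwwwwwwwwwwwwwwwww.www................wwww................
162 ..............bb.w..wwwwwww.wwwww...www..www..wwwwwwwww.........................
164 ..............bbbbbb................wwwwwwwwwwwwwwwwwww.wwww.....w..............
166 ...............bbbbbbbbbbbbbbbbbbbbbbbbbbbbbb................ww..b..............
168 ...............bbbbbbbbbbbbbbbbbbbbbbbbbbbbbbbbbbbbbbbbbbbbbbbbbb...............
170 ..............bb...bbbbbbbbb..bbbbbbbbbbbbbbbbbbbbbbbbbbbbbbbbbbb...............
172 ....................bbbbbbbwww.bbbbbbbbbbbbbbbbbbbbbbbbbbbbbbbbbb...............
174 .......................bbbwwwwww.bbbbbbbbbbbbbbbbbbbbbbbbbbbbbbbb...............
176 .........................www.www..............bbbbbbbbbbbbbbbbbbb...............
178 ........................wwwwwwwwww..............................................
```

Request:
{"op": "servo_tool", "data": {
  "rows": [
    [[0,0,0.01,0,0,0,0.005],[0,0,0.012,0,0,0,0.005],[0,0,0,0,0,0,0.005]]
  ]
}}

```text
time_s: 22.4
ee_pos: [0.4595, -0.3051, 0.2429]
orientation: [-0.038, 0.999, -0.023, 0.003]
contact_force: [-0.0, -0.1, -1.1]
width: 0.134
grip_force: 40.0
```

```bash
cat > edge.py <<'E'
from h import *
def edges(zt):
    p,d=ctrl.read_camera("top");np.savez("top2.npz",p=p,d=d)
    B=cv2.GaussianBlur(p,(0,0),.6).astype(int);bl=B[...,0]-B[...,2]
    def cross(seq,thr=45):
        i=np.argmax(seq>thr);return i-(seq[i]-thr)/(seq[i]-seq[i-1]+1e-9)
    def ok(E,ax):
        E=np.array(E);m=np.median(E[:,ax]);return E[abs(E[:,ax]-m)<6]
    R=ok([(500-cross(bl[v,500:440:-1]),v) for v in range(218,238,2)],0)
    N=ok([(u,275-cross(bl[275:215:-1,u])) for u in range(458,476,2)],1)
    for n,E in(("R",R),("N",N)):
        P=ray("top",E,zt)[:,:2].astype(np.float32);l=cv2.fitLine(P,cv2.DIST_HUBER,0,.001,.001).ravel()
        print(n,len(P),E.mean(0).round(1),P.mean(0).round(4),"ang",round(float(np.degrees(np.arctan2(l[1],l[0])))%180,2))
        a=np.radians(4.3);ex=np.array([np.cos(a),np.sin(a)]);ey=np.array([-ex[1],ex[0]]);q=(P.mean(0)-[.4619,-.3124])
        print("  in box axes",(q@ex).round(4),(q@ey).round(4)," want x -.0952 (N) / y -.0562 (R)")
E
python3 - <<'E'
from edge import *
plane('side',.06,.1);plane('top',.06,.1)
s=ctrl.get_state();R=Ro.from_quat(s['orientation']).as_matrix();b=s['ee_pos']+.1666*R[:,2];print(s["ee_pos"],b,s["contact_force"].round(1))
edges(b[2]+.005)
E
```

```text
side 248 slopes deg [0.23 1.  ] z0 0.083
top 606 slopes deg [0.18 1.95] z0 0.0814
[ 0.45898091 -0.30486418  0.24178787] [ 0.45980219 -0.31241075  0.07536091] [ 0.4 -0.5 -2.4]
R 9 [478.8 228. ] [ 0.3997 -0.3683] ang 11.71
  in box axes -0.0662 -0.0511  want x -.0952 (N) / y -.0562 (R)
N 8 [465.2 240.4] [ 0.3712 -0.335 ] ang 91.43
  in box axes -0.0922 -0.0157  want x -.0952 (N) / y -.0562 (R)
```

```bash
python3 - <<'E'
from h import *
z=np.load("top2.npz");p,d=z["p"],z["d"];B=p.astype(int);W=cloud("top",d)
for v in range(206,250,2):print(v,''.join('b' if B[v,u,2]-B[v,u,0]>30 else 'W' if B[v,u,0]-B[v,u,2]>45 and B[v,u,0]>120 else 'w' if B[v,u,0]-B[v,u,2]>25 else '-' if B[v,u].sum()<240 else '.' for u in range(435,495)), ''.join('%d'%min(9,max(0,round(W[v,u,2]*100))) for u in range(435,495)))
E
```

```text
206 ---wWWw----------------------------------------------------- 999112999999999999999999999999999999999999999999999999999999
208 ---wWWWw---------------------------------------------------- 999922999999999999999999999999999999999999999999999999999999
210 ---wWWWw------------------------------------------------.--- 999922129999999999999999999999999999999999999999999999999999
212 ------------------------------------------------------------ 999999999999999999999999999999999999999999999999999999999999
214 ------------------------------------------------------------ 999999999999999999999999999999999999999999999999999999999999
216 -------------------------wwwwww--------------------------... 999999999999999999999999988888899999999999999999999999999990
218 ------wwww---------------wwwwwwwwwwwwwwww---................ 999998888999999999999999988888888888888889999990000000000000
220 -----wwwww-wwwwwwwwwwwwwwwwwwwwwwwwwwwwwwwww................ 999999888888888888888888888888888888888888880000000000000000
222 ------wwwwwwwwwwwwwwwwwwwwwwwwwwwwwwwwwwwwww................ 999999888888888888888888888
[... 971 characters left out ...]
......... 999999999888888888888888888888888888788888888800000000000000
240 ---------wwwwwwwwwwwwwwwwwwwwwwwwwwwwwwWWWWWWWw............. 999999999888888888888888888888888888888888888000000000000000
242 ---------wwwwwwwwwwwwwwwwww................................. 999999999888888898888888800000000000000000000000000010000000
244 ----------.................................................. 999999999000000000000000000000000000000000000000000090000000
246 ----------.................................................. 999999999900000000000000000000000000000000000000000000000000
248 ----------.................................................. 999999999900000000000000000000000000000000000000000000000100
```

```bash
cat > edge.py <<'E'
from h import *
def edges(zt,read=True):
    if read: p,d=ctrl.read_camera("top");np.savez("top2.npz",p=p,d=d)
    z=np.load("top2.npz");p,d=z["p"],z["d"];W=cloud("top",d)
    # subpixel: brightness of the (lid - table) in blue+mask; use depth mask edges, many rows averaged
    m=(W[...,2]>zt-.02-.012)&(W[...,2]<zt+.015)
    R=[(u0+.5,v) for v in range(219,240) for u0 in [max(np.nonzero(m[v,455:495])[0])+455]]
    N=[(u,v0+.5) for u in range(446,478) for v0 in [max(np.nonzero(m[215:262,u])[0])+215]]
    a=np.radians(4.3);ex=np.array([np.cos(a),np.sin(a)]);ey=np.array([-ex[1],ex[0]])
    for n,E in(("R",R),("N",N)):
        P=ray("top",E,zt)[:,:2].astype(np.float32);l=cv2.fitLine(P,cv2.DIST_HUBER,0,.001,.001).ravel();q=P-np.array([.4619,-.3124])
        print(n,len(P),"ang",round(float(np.degrees(np.arctan2(l[1],l[0])))%180,2),"box x",np.median(q@ex).round(4),"y",np.median(q@ey).round(4),"want x -.095 (N), y -.056 (R)")
E
python3 - <<'E'
from edge import *
edges(.0808,False)
# same method on the rim of the empty box, first frame
z=np.load("top0.npz");np.savez("top2.npz",p=z["p"],d=z["d"]);
W=cloud("top",z["d"]);m=(W[...,2]>.025)
R=[(max(np.nonzero(m[v,455:495])[0])+455.5,v) for v in range(185,235)]
N=[(u,max(np.nonzero(m[215:262,u])[0])+215.5) for u in range(436,468)]
a=np.radians(4.3);ex=np.array([np.cos(a),np.sin(a)]);ey=np.array([-ex[1],ex[0]])
for E in(R,N):
    q=ray("top",E,.045)[:,:2]-[.4619,-.3124];print(np.median(q@ex).round(4),np.median(q@ey).round(4))
E
```

```text
R 21 ang 3.46 box x -0.0688 y -0.0525 want x -.095 (N), y -.056 (R)
N 32 ang 94.5 box x -0.0944 y -0.0065 want x -.095 (N), y -.056 (R)
-0.0196 -0.0564
-0.0936 0.0057
```

Request:
{"op": "servo_tool", "data": {
  "rows": [
    [[0.001,0.0004,0,-0.026,-0.002,0,0.005],[0,0,0,0,0,0,0.005],[0,0,0,0,0,0,0.005]]
  ]
}}

```text
time_s: 22.92
ee_pos: [0.4599, -0.3045, 0.2414]
orientation: [-0.038, 0.999, -0.035, 0.002]
contact_force: [-0.2, -0.8, -1.6]
width: 0.13
grip_force: 40.0
```

```bash
python3 - <<'E'
from edge import *
plane('side',.06,.1);plane('top',.06,.1)
s=ctrl.get_state();R=Ro.from_quat(s['orientation']).as_matrix();b=s['ee_pos']+.1666*R[:,2];print(s["ee_pos"],b,s["contact_force"].round(1))
edges(b[2]+.005)
E
```

```text
side 263 slopes deg [ 0.44 -0.77] z0 0.0815
top 715 slopes deg [-0.35  0.52] z0 0.0803
[ 0.45996804 -0.30462661  0.24159002] [ 0.46101504 -0.3164438   0.07541295] [-0.3 -0.6 -1. ]
R 21 ang 3.48 box x -0.0692 y -0.0573 want x -.095 (N), y -.056 (R)
N 32 ang 93.98 box x -0.0935 y -0.0066 want x -.095 (N), y -.056 (R)
```

Request:
{"op": "servo_tool", "data": {
  "rows": [
    [[0,0.0006,-0.008,0,0,0,0.005],[0,0,-0.006,0,0,0,0.005],[0,0,-0.002,0,0,0,0.005],[0,0,-0.002,0,0,0,0.005],[0,0,-0.002,0,0,0,0.005],[0,0,0,0,0,0,0.005]]
  ]
}}

```text
time_s: 23.82
ee_pos: [0.4599, -0.304, 0.2216]
orientation: [-0.038, 0.999, -0.036, 0.002]
contact_force: [0.2, 0.6, -1.6]
width: 0.134
grip_force: 40.0
```

```bash
python3 - <<'E'
from edge import *
plane('side',.045,.08);plane('top',.045,.08)
s=ctrl.get_state();print(s["ee_pos"],s["contact_force"].round(1),s["ft_torque"].round(2))
E
```

```text
side 279 slopes deg [ 0.04 -0.25] z0 0.0621
top 676 slopes deg [-0.28  0.13] z0 0.0606
[ 0.45999398 -0.30404819  0.22181669] [ 0.4 -0.5 -1.8] [0.25 0.05 0.02]
```

Request:
{"op": "servo_tool", "data": {
  "rows": [
    [[0,0,-0.002,0,0,0,0.005],[0,0,-0.001,0,0,0,0.005],[0,0,-0.001,0,0,0,0.005],[0,0,0,0,0,0,0.005]]
  ]
}}

```text
time_s: 24.42
ee_pos: [0.4599, -0.304, 0.2176]
orientation: [-0.038, 0.999, -0.036, 0.002]
contact_force: [-0.4, -0.4, -1.8]
width: 0.133
grip_force: 40.0
```

Request:
{"op": "servo_tool", "data": {
  "rows": [
    [[0,0,-0.001,0,0,0,0.005],[0,0,-0.0005,0,0,0,0.005],[0,0,0,0,0,0,0.005]]
  ]
}}

```text
time_s: 24.8
ee_pos: [0.4599, -0.304, 0.2162]
orientation: [-0.038, 0.999, -0.036, 0.002]
contact_force: [0.4, -0.0, -1.2]
width: 0.13
grip_force: 40.0
```

Request:
{"op": "servo_tool", "data": {
  "rows": [
    [[0,0,-0.001,0,0,0,0.005],[0,0,0,0,0,0,0.005]]
  ]
}}

```text
time_s: 25.05
ee_pos: [0.46, -0.304, 0.2157]
orientation: [-0.038, 0.999, -0.036, 0.002]
contact_force: [-1.7, 2.2, 4.6]
width: 0.134
grip_force: 40.0
```

Request:
{"op": "servo_tool", "data": {
  "rows": [
    [[0,0,-0.001,0,0,0,0.005],[0,0,0,0,0,0,0.005]]
  ]
}}

```text
time_s: 25.3
ee_pos: [0.4599, -0.304, 0.2156]
orientation: [-0.038, 0.999, -0.036, 0.002]
contact_force: [-5.0, 5.6, 15.3]
width: 0.13
grip_force: 40.0
```

```bash
python3 - <<'E'
from edge import *
plane('side',.04,.075);plane('top',.04,.075)
s=ctrl.get_state();print(s["ee_pos"],s["contact_force"].round(1),s["ft_torque"].round(2))
E
```

```text
side 289 slopes deg [ 0.13 -0.27] z0 0.0559
top 670 slopes deg [-0.06  0.36] z0 0.0549
[ 0.45996207 -0.30397399  0.21565109] [-4.8  5.4 15.5] [ 1.74  1.79 -0.11]
```

Request:
{"op": "servo_tool", "data": {
  "rows": [
    [[0,0,0.0008,0,0,0,0.012],[0,0,0,0,0,0,0.016],[0,0,0,0,0,0,0.024],[0,0,0,0,0,0,0.028],[0,0,0,0,0,0,0.028]]
  ],
  "newtons": 5
}}

```text
time_s: 26.02
ee_pos: [0.46, -0.304, 0.2149]
orientation: [-0.038, 0.999, -0.036, 0.002]
contact_force: [0.2, 0.1, -0.1]
width: 0.316
grip_force: 0.0
```

Request:
{"op": "servo_tool", "data": {
  "rows": [
    [[0,0.0004,0.006,0,0,0,0.028],[0,0.001,0.015,0,0,0,0.028],[0,0.002,0.025,0,0,0,0.028],[0,0.02,0.05,0.035,0,0,0.028],[0,0.05,0.05,0.036,0,0,0.03],[0,0.06,0.03,0,0,0,0.03],[0.01,0.06,0.02,0,0,0,0.03],[0.01,0.06,0,0,0,-0.04,0.03]]
  ]
}}

```text
time_s: 27.02
ee_pos: [0.4796, -0.0603, 0.4062]
orientation: [-0.018, 1.0, 0.0, 0.006]
contact_force: [1.2, -0.3, -1.0]
width: 0.343
grip_force: 0.0
```

```bash
cat > fit.py <<'E'
from h import *
def cross(s,thr):
    i=np.argmax(s>thr);return i-(s[i]-thr)/(s[i]-s[i-1]+1e-9)
def fit(p,z,thr,yaw,size,us,vs,u0,u1,v0,v1,ch=(0,2),sides="RLNF"):
    """edges of a plate; centre from whichever sides are clear"""
    B=cv2.GaussianBlur(p,(0,0),.6).astype(int);bl=B[...,ch[0]]-B[...,ch[1]]
    E=dict(R=[(u1-cross(bl[v,u1:u0:-1],thr),v) for v in vs],L=[(u0+cross(bl[v,u0:u1],thr),v) for v in vs],
           N=[(u,v1-cross(bl[v1:v0:-1,u],thr)) for u in us],F=[(u,v0+cross(bl[v0:v1,u],thr)) for u in us])
    a=np.radians(yaw);ex=np.array([np.cos(a),np.sin(a)]);ey=np.array([-ex[1],ex[0]]);c={}
    for n in sides:
        P=ray("top",E[n],z)[:,:2].astype(np.float32);l=cv2.fitLine(P,cv2.DIST_HUBER,0,.001,.001).ravel()
        c[n]=float(np.median(P@(ey if n in"RL" else ex)));print(n,round(float(np.degrees(np.arctan2(l[1],l[0]))+45)%90-45,2),end=" ")
    X=(c["N"]+c["F"])/2;Y=(c["R"]+c["L"])/2
    print("size",round(c["F"]-c["N"],4),round(c["L"]-c["R"],4),"centre",(ex*X+ey*Y).round(4))
E
python3 - <<'E'
from fit import *
plane('side',.04,.075);p,d=plane('top',.04,.075)
np.savez("top3.npz",p=p,d=d)
p0=np.load("top0.npz")["p"]
s=ctrl.get_state();print(s["ee_pos"],s["contact_force"].round(1))
try: fit(p,.055,35,4.3,None,range(438,466,2),range(180,236,2),408,492,148,262)
except Exception as e: print(e)
fit(p0,.062,35,-7.4,None,range(172,198,2),range(152,212,2),145,222,130,235)
B=p0.astype(int)
for v in(150,165,183,200,215):print(v,''.join('b' if B[v,u,2]-B[v,u,0]>30 else 'W' if B[v,u,0]-B[v,u,2]>45 else '.' for u in range(145,225)))
E
```

```text
side 417 slopes deg [-0.01  0.28] z0 0.0558
top 1886 slopes deg [-0.04  0.2 ] z0 0.0548
[ 0.48012047 -0.05763267  0.40468181] [-0.5  0.  -0.4]
R 4.34 L 4.43 N 4.61 F 4.42 size 0.1936 0.1151 centre [ 0.4626 -0.3124]
R -7.41 L -7.43 N -7.19 F -7.36 size 0.1952 0.1173 centre [0.5305 0.3384]
150 ....................WWWWWWWWWWWWWWWWWWWWWWWWWWWWWWWWWWWWWWWWWWWWWWW.............
165 .................WWWWWWWWWWWWWWWWWWW..WW...WWWWWWWWWWWWWWWWWWWWWW..b............
183 ..............WWWWWWWWWWWWWWWWWWWW.WW....WWWWWWWWWWWWWWWWWWWWW..bb..............
200 ............WWWWWWWWWWWWWWWWWWW.......WWWWWWWWWWWWWWWWWWWWWW..b.................
215 ..........WWWWWWWWWWWWWWWWWWWWWWWWWWWWWWWWWWWWWWWWWWWWWWWW.bb...................
```

```bash
python3 -c "
from h import *
togo(-7.4,0,(.5305,.3384,.097),.159)"
```

```text
t 27.125 shift [ 0.0504  0.396  -0.1487] turn [-1.000e-04  1.000e-02 -1.695e-01] mag 0.17 j [ 0.29  0.04 -0.4   0.   -1.13 -1.82] w 0.0298 F [-0.5  0.  -0.4] grip 0.0
```

Request:
{"op": "servo_tool", "data": {
  "rows": [
    [[0.006,0.05,0,0,0.001,-0.021,0.045],[0.006,0.05,0,0,0.001,-0.021,0.045],[0.006,0.05,0,0,0.001,-0.021,0.045],[0.006,0.05,0,0,0.001,-0.021,0.045],[0.006,0.05,-0.01,0,0.001,-0.021,0.045],[0.006,0.05,-0.01,0,0.001,-0.021,0.045],[0.007,0.05,-0.01,0,0.002,-0.021,0.045],[0.007,0.046,-0.03,0,0.002,-0.022,0.045]]
  ]
}}

```text
time_s: 28.12
ee_pos: [0.5302, 0.3358, 0.3449]
orientation: [0.066, 0.998, 0.001, -0.0]
contact_force: [1.3, 0.1, 0.3]
width: 0.512
grip_force: 0.0
```

Request:
{"op": "servo_tool", "data": {
  "rows": [
    [[0,0,-0.01,0,0,0,0.045],[0,0,0,0,0,0,0.045]]
  ]
}}

```text
time_s: 28.38
ee_pos: [0.5295, 0.3335, 0.3323]
orientation: [0.066, 0.998, -0.001, -0.002]
contact_force: [-0.5, -0.1, 0.5]
width: 0.511
grip_force: 0.0
```

```bash
python3 - <<'E'
from h import *
togo(-7.4,0,(.5305,.3384,.097),.159)
# handle bar position from the first frames: points 92-112 mm high
for n in("top","side"):
    z=np.load(n+"0.npz");W=cloud(n,z["d"]);k=(W[...,2]>.098)&(W[...,2]<.112)&(abs(W[...,0]-.53)<.07)&(abs(W[...,1]-.338)<.03);print(n,k.sum(),rect(W[k]),np.median(W[k],0).round(4))
E
```

```text
t 28.375 shift [ 0.001   0.0049 -0.0763] turn [ 0.0024 -0.0051  0.0034] mag 0.007 j [ 0.87  0.33 -0.2  -0.   -1.05 -2.57] w 0.0448 F [-0.5 -0.1  0.5] grip 0.0
top 273 [531.2, 337.0, 104.0, 13.0, -7.4] [0.5305 0.3369 0.1063]
side 266 [532.8, 335.8, 103.9, 14.9, -6.9] [0.5317 0.338  0.1057]
```

Request:
{"op": "servo_tool", "data": {
  "rows": [
    [[0.0015,0.004,-0.015,0.0024,-0.005,0.0034,0.045],[0,0,-0.025,0,0,0,0.045],[0,0,-0.02,0,0,0,0.045],[0,0,-0.012,0,0,0,0.045],[0,0,-0.004,0,0,0,0.045],[0,0,0,0,0,0,0.045]]
  ]
}}

```text
time_s: 29.12
ee_pos: [0.5314, 0.338, 0.2571]
orientation: [0.065, 0.998, 0.001, 0.001]
contact_force: [0.3, -0.3, 0.1]
width: 0.519
grip_force: 0.0
```

Request:
{"op": "servo_tool", "data": {
  "rows": [
    [[0,0,0,0,0,0,0.025],[0,0,0,0,0,0,0.014],[0,0,0,0,0,0,0.012],[0,0,0,0,0,0,0.005],[0,0,0,0,0,0,0.005],[0,0,0,0,0,0,0.005]]
  ],
  "newtons": 55
}}

```text
time_s: 29.88
ee_pos: [0.5311, 0.3378, 0.2565]
orientation: [0.065, 0.998, 0.0, 0.0]
contact_force: [-0.9, -1.7, 0.4]
width: 0.134
grip_force: 55.0
```

Request:
{"op": "servo_tool", "data": {
  "rows": [
    [[0,0,0.005,0,0,0,0.005],[0,0,0.015,0,0,0,0.005],[0,0,0.03,0,0,0,0.005],[0,0,0.04,0,0,0,0.005],[0,-0.01,0.04,0,0,0.01,0.005],[0,-0.03,0.025,0,0,0.015,0.005],[-0.004,-0.04,0,0,0,0.015,0.005],[-0.004,-0.045,0,0,0,0.015,0.005]]
  ]
}}

```text
time_s: 30.88
ee_pos: [0.5228, 0.2121, 0.413]
orientation: [0.037, 0.999, 0.001, 0.001]
contact_force: [0.4, -0.8, -4.5]
width: 0.129
grip_force: 55.0
```

Request:
{"op": "servo_tool", "data": {
  "rows": [
    [[-0.006,-0.048,0,0,0,0.015,0.005],[-0.006,-0.05,0,0,0,0.015,0.005],[-0.006,-0.05,0,0,0,0.015,0.005],[-0.006,-0.05,0,0,0,0.015,0.005],[-0.006,-0.05,0,0,0,0.015,0.005],[-0.006,-0.05,0,0,0,0.015,0.005],[-0.006,-0.05,0,0,0,0.015,0.005],[-0.006,-0.05,0,0,0,0.015,0.005]]
  ]
}}

```text
time_s: 31.88
ee_pos: [0.4746, -0.1864, 0.4129]
orientation: [-0.023, 1.0, 0.001, 0.001]
contact_force: [1.2, -0.4, -5.1]
width: 0.13
grip_force: 55.0
```

```bash
python3 -c "
from h import *
togo(4.35,0,(.4622,-.3124,.41),0)"
```

```text
t 31.875 shift [-0.0124 -0.126  -0.0029] turn [-0.0017  0.0028  0.0297] mag 0.03 j [ 0.01  0.08 -0.33 -0.   -1.16 -1.53] w 0.0114 F [ 1.2 -0.4 -5.1] grip 55.0
```

Request:
{"op": "servo_tool", "data": {
  "rows": [
    [[-0.004,-0.045,0,0,0.001,0.01,0.005],[-0.004,-0.04,0,0,0.001,0.01,0.005],[-0.004,-0.03,0,-0.001,0.001,0.01,0.005],[0,-0.011,-0.02,-0.001,0,0,0.005],[0,0,-0.03,0,0,0,0.005],[0,0,-0.02,0,0,0,0.005],[0,0,-0.01,0,0,0,0.005],[0,0,0,0,0,0,0.005]]
  ]
}}

```text
time_s: 32.88
ee_pos: [0.4632, -0.3109, 0.3319]
orientation: [-0.038, 0.999, -0.0, -0.001]
contact_force: [0.2, -0.5, -3.7]
width: 0.131
grip_force: 55.0
```

```bash
cat > look.py <<'E'
from fit import *
def look(read=True):
    s=ctrl.get_state();feet=s["ee_pos"][2]-.2565;zt=feet+.062
    togo(4.35,0,(.4622,-.3124,.3065),0)
    for n in("side","top"):
        p,d=plane(n,zt-.012,zt+.014)
    np.savez("top4.npz",p=p,d=d)
    W=cloud("top",d);m=(W[...,2]>zt-.03)&(W[...,2]<zt+.014);m0=(W[...,2]>.02)
    vv,uu=np.nonzero(m);print("feet",feet.round(4),"mask",m.sum(),uu.min(),uu.max(),vv.min(),vv.max())
    return p,d,m,zt
E
python3 - <<'E'
from look import *
p,d,m,zt=look()
for v in range(150,270,5):print(v,''.join('#' if m[v,u] else '.' for u in range(405,510)))
E
```

```text
t 32.875 shift [-0.001  -0.0015 -0.0254] turn [ 0.0004 -0.0024  0.0004] mag 0.002 j [-0.24  0.23 -0.35  0.   -1.   -1.26] w 0.0115 F [ 0.2 -0.5 -3.7] grip 55.0
side 462 slopes deg [-0.09 -0.55] z0 0.1387
top 274 slopes deg [-0.28  2.02] z0 0.1394
feet 0.0754 mask 2971 70 568 38 392
150 .........................................................................................................
155 .........................................................................................................
160 .........................................................................................................
165 .........................................................................................................
170 .........................................................................................................
175 .........................................................................................................
180 .........................................................................................................
185 ...........................................
[... 1122 characters left out ...]
....##################..................
240 .....................................................................##################..................
245 .........................................................................................................
250 .........................................................................................................
255 .........................................................................................................
260 .........................................................................................................
265 .........................................................................................................
```

```bash
cat >> look.py <<'E'
AX=np.radians(4.35);EX=np.array([np.cos(AX),np.sin(AX)]);EY=np.array([-EX[1],EX[0]])
def RN(d,z,zlo,us,vs,hx,hy,name):
    W=cloud("top",d);m=(W[...,2]>zlo)&(W[...,2]<z+.02)
    R=[(max(np.nonzero(m[v,445:500])[0])+445.5,v) for v in vs]
    N=[(u,max(np.nonzero(m[205:275,u])[0])+205.5) for u in us]
    P=ray("top",R,z)[:,:2];Q=ray("top",N,z)[:,:2]
    an=[round(float(np.degrees(np.arctan2(*cv2.fitLine(A.astype(np.float32),cv2.DIST_HUBER,0,.001,.001).ravel()[[1,0]]))+45)%90-45,2) for A in(P,Q)]
    x=np.mean(Q@EX)+hx;y=np.mean(P@EY)+hy;print(name,"ang",an,"centre",(EX*x+EY*y).round(4),"in axes",x.round(4),y.round(4))
def recess(p,z,name):
    g=p.astype(int).sum(2).astype(np.float32);out=[]
    for a,b in((-80,-41),(-80,41),(80,-41),(80,41)):
        X=np.r_[EX*a/1e3+EY*b/1e3+[.4622,-.3124],z];u,v=proj("top",X)[0];u0,v0=int(round(u))-7,int(round(v))-7
        w=g[v0:v0+15,u0:u0+15];t=np.clip(np.percentile(w,70)*.75-w,0,None);yy,xx=np.mgrid[:15,:15]
        c=ray("top",[u0+(t*xx).sum()/t.sum(),v0+(t*yy).sum()/t.sum()],z)[0,:2];out.append(c)
    print(name,"recess mean",np.mean(out,0).round(4),[(o-np.mean(out,0)).round(4).tolist() for o in out])
E
python3 - <<'E'
from look import *
z3=np.load("top3.npz");z4=np.load("top4.npz")
recess(z3["p"],.053,"lid")
RN(z3["d"],.055,.03,range(440,468),range(185,238),.095,.056,"lid")
RN(z4["d"],.1375,.1,range(476,490),range(218,242),.097,.058,"topbox")
z0=np.load("top0.npz");W=cloud("top",z0["d"])
E
```

```text
lid recess mean [ 0.4616 -0.3101] [[-0.0753, -0.0507], [-0.0847, 0.038], [0.0848, -0.0382], [0.0753, 0.0509]]
lid ang [4.29, 4.43] centre [ 0.4635 -0.3129] in axes 0.4385 -0.3471
topbox ang [2.96, 4.71] centre [ 0.4627 -0.308 ] in axes 0.438 -0.3422
```

Request:
{"op": "servo_tool", "data": {
  "rows": [
    [[0,-0.0045,-0.006,0,0,0,0.005],[0,0,-0.004,0,0,0,0.005],[0,0,0,0,0,0,0.005]]
  ]
}}

```text
time_s: 33.35
ee_pos: [0.463, -0.3155, 0.3213]
orientation: [-0.038, 0.999, -0.0, -0.001]
contact_force: [0.6, -0.7, -3.9]
width: 0.132
grip_force: 55.0
```

```bash
cat >> look.py <<'E'
def faces():
    p,d=ctrl.read_camera("side");W=cloud("side",d);H=cv2.cvtColor(p,cv2.COLOR_RGB2HSV);f=ctrl.get_state()["ee_pos"][2]-.2565
    b=(H[...,0]>100)&(H[...,0]<125)&(H[...,1]>120)&(d>0);x=W[...,:2]@EX;y=W[...,:2]@EY
    for nm,lo,hi in(("box",.012,.038),("topbox",f+.018,f+.046)):
        k=b&(W[...,2]>lo)&(W[...,2]<hi)&(abs(x-.4385)<.08)&(y>-.32)&(y<-.26);e=b&(W[...,2]>lo)&(W[...,2]<hi)&(y>-.31)&(y<-.26)&(abs(x-.4385)<.12)
        print(nm,k.sum(),"face y",np.median(y[k]).round(4),"std",y[k].std().round(4),"x ends",np.percentile(x[e],[1,99]).round(4),"mid",(np.percentile(x[e],[1,99]).mean()).round(4))
E
python3 - <<'E'
from look import *
p,d,m,zt=look();faces()
RN(d,zt,.09,range(476,490),range(218,242),.097,.058,"topbox")
# topbox at rest: plate edge and blue face offsets in side0
z=np.load("side0.npz");W=cloud("side",z["d"]);H=cv2.cvtColor(z["p"],cv2.COLOR_RGB2HSV);a=np.radians(-7.4);ex=np.array([np.cos(a),np.sin(a)]);ey=np.array([-ex[1],ex[0]])
x=W[...,:2]@ex;y=W[...,:2]@ey;c=np.array([.531,.3378]);b=(H[...,0]>100)&(H[...,0]<125)&(H[...,1]>120)
k=b&(W[...,2]>.018)&(W[...,2]<.046)&(abs(x-c@ex)<.08)&(abs(y-c@ey-.058)<.03);print("rest face y - centre",np.median(y[k]-c@ey).round(4),k.sum())
E
```

```text
t 33.35 shift [-0.0008  0.0031 -0.0148] turn [ 0.0001 -0.0028  0.0008] mag 0.003 j [-0.25  0.24 -0.36  0.   -0.97 -1.25] w 0.0116 F [ 0.6 -0.7 -3.9] grip 55.0
side 478 slopes deg [-0.14 -0.72] z0 0.1282
top 187 slopes deg [0.17 1.98] z0 0.129
feet 0.0648 mask 8999 20 617 8 392
box 236 face y -0.295 std 0.0021 x ends [0.3472 0.5258] mid 0.4365
topbox 299 face y -0.2966 std 0.0022 x ends [0.3476 0.528 ] mid 0.4378
topbox ang [3.52, 5.21] centre [ 0.4621 -0.3124] in axes 0.4371 -0.3466
rest face y - centre 0.0528 399
```

```bash
python3 - <<'E'
from look import *
f=ctrl.get_state()["ee_pos"][2]-.2565
acc={}
for i in range(4):
    p,d=ctrl.read_camera("side");W=cloud("side",d);H=cv2.cvtColor(p,cv2.COLOR_RGB2HSV)
    bam=(H[...,0]>9)&(H[...,0]<25)&(H[...,1]>70)&(d>0);x=W[...,:2]@EX;y=W[...,:2]@EY
    for nm,lo,hi in(("lidedge",.047,.0535),("topplate",f+.054,f+.0605),("lidtop_max",.054,.06),("toptop_max",f+.0615,f+.068)):
        k=bam&(W[...,2]>lo)&(W[...,2]<hi)&(abs(x-.4385)<.085)&(y>-.32)&(y<-.27);acc.setdefault(nm,[]).append(y[k])
for n,v in acc.items(): v=np.concatenate(v);print(n,len(v),np.median(v).round(4),np.percentile(v,[10,90,97]).round(4))
# at rest
z=np.load("side0.npz");W=cloud("side",z["d"]);H=cv2.cvtColor(z["p"],cv2.COLOR_RGB2HSV);a=np.radians(-7.4);ex=np.array([np.cos(a),np.sin(a)]);ey=np.array([-ex[1],ex[0]])
x=W[...,:2]@ex;y=W[...,:2]@ey-np.array([.531,.3378])@ey;x=x-np.array([.531,.3378])@ex
bam=(H[...,0]>9)&(H[...,0]<25)&(H[...,1]>70);blu=(H[...,0]>100)&(H[...,0]<125)&(H[...,1]>120)
for nm,c,lo,hi in(("plate",bam,.054,.0605),("blue",blu,.015,.03),("blue",blu,.03,.046),("blue",blu,.046,.054)):
    k=c&(W[...,2]>lo)&(W[...,2]<hi)&(abs(x)<.085)&(y>.03)&(y<.08);print("rest",nm,k.sum(),np.median(y[k]).round(4),"z",np.median(W[k][:,2]).round(4))
# dark-pixel map of the gap, side view
p=p.astype(int)
for v in range(138,172):print(v,''.join('b' if p[v,u,2]-p[v,u,0]>30 else 'W' if p[v,u,0]-p[v,u,2]>40 and p[v,u].sum()>260 else 'd' if p[v,u].sum()<170 else '.' for u in range(308,388)))
E
```

```text
lidedge 325 -0.2956 [-0.3136 -0.2927 -0.2912]
topplate 245 -0.2942 [-0.3021 -0.2911 -0.29  ]
lidtop_max 579 -0.3025 [-0.3173 -0.2936 -0.2911]
toptop_max 732 -0.3053 [-0.3169 -0.2928 -0.2906]
rest plate 99 0.0552 z 0.0593
rest blue 216 0.0528 z 0.0227
rest blue 239 0.0528 z 0.0378
rest blue 21 0.0533 z 0.0471
138 ............WWWWWWWWWWWWWWWWW......dWWW.........................................
139 ............WWWWWWWWWWWWWWWWWWWWWWWWWWW.........................................
140 ............WWWWWWWWWWWWWWWWWWWWWWWWWWW.........................................
141 ...........WWWWWWWWWWWWWWWWWWWWWWWWWWWW.........................................
142 ...........WWWWWWWWWWWWWWWWWWWWWWWWWWWWW........................................
143 ..........WWWWWWWWWWWWWWWWWWWWWWWWWWWWW.........................................
144 ..........WWWWWWWWWWWWWWWWWWWWWWWWWWWWWWW.......................................
145 ..........WWWWWWWWWWWWWWWWWWWWWWWWWWWWWWWW.WWW..WWWWdWW.........................
146 ............d...WWWWWWWWWWWWWWWWWWWWWWWWWW.WWW..WWWWWWWWWW......................
147 ............bddd....d
[... 1399 characters left out ...]
d...................
164 ............bbddd........................................dddd................d..
165 ...........bbbbbbbbbdddd........................................................
166 ............bbbbbbbbbbbbbbbbbbbbbdddd....................d......................
167 ............bbbbbbbbbbbbbbbbbbbbbbbbbbbbbbbbbbddd.......ddddddd.................
168 ............bbbbbbbbbbbbbbbbbbbbbbbbbbbbbbbbbbbbbbbbbbbbbbbbbbd.................
169 ...........bbddbbbbbbbbbbbbbbbbbbbbbbbbbbbbbbbbbbbbbbbbbbbbbbb..................
170 ............ddddbbbbbbbbb..bbbbbbbbbbbbbbbbbbbbbbbbbbbbbbbbbbb..................
171 ............dddddbbbbbbb.WWdbbbbbbbbbbbbbbbbbbbbbbbbbbbbbbbbbb..................
```

Request:
{"op": "servo_tool", "data": {
  "rows": [
    [[0,0.0004,-0.005,0,0,0,0.005],[0,0,-0.0035,0,0,0,0.005],[0,0,-0.002,0,0,0,0.005],[0,0,-0.001,0,0,0,0.005],[0,0,0,0,0,0,0.005]]
  ]
}}

```text
time_s: 34.33
ee_pos: [0.4632, -0.3151, 0.3101]
orientation: [-0.038, 0.999, -0.0, -0.001]
contact_force: [-0.5, -0.6, -5.1]
width: 0.134
grip_force: 55.0
```

Request:
{"op": "servo_tool", "data": {
  "rows": [
    [[0,0,-0.001,0,0,0,0.005],[0,0,0,0,0,0,0.005]]
  ]
}}

```text
time_s: 34.58
ee_pos: [0.4632, -0.3151, 0.3092]
orientation: [-0.038, 0.999, -0.0, -0.001]
contact_force: [0.2, 0.2, -4.3]
width: 0.134
grip_force: 55.0
```

No contact at 2.3 mm below the lid top, so the feet are entering the recesses.

Request:
{"op": "servo_tool", "data": {
  "rows": [
    [[0,0,-0.001,0,0,0,0.005],[0,0,0,0,0,0,0.005]]
  ]
}}

```text
time_s: 34.83
ee_pos: [0.4632, -0.315, 0.3081]
orientation: [-0.038, 0.999, -0.0, -0.001]
contact_force: [-0.3, -0.3, -4.0]
width: 0.13
grip_force: 55.0
```

Request:
{"op": "servo_tool", "data": {
  "rows": [
    [[0,0,-0.001,0,0,0,0.005],[0,0,0,0,0,0,0.005]]
  ]
}}

```text
time_s: 35.08
ee_pos: [0.4632, -0.315, 0.307]
orientation: [-0.038, 0.999, -0.0, -0.001]
contact_force: [0.5, 0.2, -5.0]
width: 0.133
grip_force: 55.0
```

Request:
{"op": "servo_tool", "data": {
  "rows": [
    [[0,0,-0.001,0,0,0,0.005],[0,0,0,0,0,0,0.005]]
  ]
}}

```text
time_s: 35.33
ee_pos: [0.4632, -0.3152, 0.3065]
orientation: [-0.038, 0.999, -0.0, -0.001]
contact_force: [-1.7, -0.4, -1.0]
width: 0.128
grip_force: 55.0
```

```bash
python3 - <<'E'
from look import *
s=ctrl.get_state();print(s["ft_torque"].round(2));look();faces()
E
```

```text
[-0.16  0.36  0.05]
t 35.325 shift [-0.001   0.0028  0.    ] turn [ 0.0008 -0.0019  0.0004] mag 0.002 j [-0.25  0.26 -0.38  0.   -0.94 -1.25] w 0.0112 F [-1.7 -0.4 -1. ] grip 55.0
side 486 slopes deg [ 0.13 -0.51] z0 0.1134
top 201 slopes deg [-0.28  0.98] z0 0.1129
feet 0.05 mask 19248 20 617 8 391
box 241 face y -0.2947 std 0.0022 x ends [0.3472 0.5259] mid 0.4365
topbox 291 face y -0.2963 std 0.0023 x ends [0.348  0.5283] mid 0.4382
```

Request:
{"op": "servo_tool", "data": {
  "rows": [
    [[0,0,-0.0007,0,0,0,0.005],[0,0,0,0,0,0,0.005]]
  ]
}}

```text
time_s: 35.72
ee_pos: [0.4633, -0.3154, 0.3062]
orientation: [-0.038, 0.999, -0.001, -0.001]
contact_force: [-3.7, -1.8, 5.5]
width: 0.132
grip_force: 55.0
```

Request:
{"op": "servo_tool", "data": {
  "rows": [
    [[0,0,0,0,0,0,0.012],[0,0,0,0,0,0,0.014],[0,0,0,0,0,0,0.024],[0,0,0,0,0,0,0.04],[0,0,0,0,0,0,0.045]]
  ],
  "newtons": 5
}}

```text
time_s: 36.35
ee_pos: [0.4633, -0.3149, 0.3053]
orientation: [-0.038, 0.999, -0.0, -0.001]
contact_force: [0.5, 0.1, -0.1]
width: 0.438
grip_force: 0.0
```

Request:
{"op": "servo_tool", "data": {
  "rows": [
    [[0,0,0.01,0,0,0,0.045],[0,0,0.025,0,0,0,0.045],[0,0,0.04,0,0,0,0.045],[0,0.03,0.05,0,0,0,0.045],[0,0.06,0.03,0,0,0,0.045],[0,0.06,0,0,0,0,0.045],[0,0.06,0,0,0,0,0.045],[0,0.06,0,0,0,0,0.045]]
  ]
}}

```text
time_s: 37.35
ee_pos: [0.4626, -0.0475, 0.4596]
orientation: [-0.038, 0.999, 0.0, -0.0]
contact_force: [1.6, -0.2, -0.0]
width: 0.516
grip_force: 0.0
```

```bash
python3 - <<'E'
from look import *
p,d=plane("side",.1,.126);p,d=plane("top",.1,.126);faces()
s=ctrl.get_state();print(s["time_s"],s["ee_pos"],s["contact_force"].round(1))
# bystanders: depth change since the start in their regions
a=np.load("top0.npz")
for n,(u0,u1,v0,v1) in dict(cup_tin=(378,450,90,128),keys=(270,325,100,130),brush=(185,250,92,125),rack_rear=(345,392,168,205)).items():
    D=np.abs(p[v0:v1,u0:u1].astype(int)-a["p"][v0:v1,u0:u1]).sum(2);print(n,(D>90).sum(),D.size)
E
```

```text
side 488 slopes deg [ 0.19 -0.21] z0 0.1131
top 2425 slopes deg [-0.06  0.26] z0 0.1119
box 244 face y -0.295 std 0.0022 x ends [0.3472 0.5281] mid 0.4377
  return _methods._mean(a, axis=axis, dtype=dtype,
  ret = ret.dtype.type(ret / rcount)
  ret = _var(a, axis=axis, dtype=dtype, out=out, ddof=ddof,
  arrmean = um.true_divide(arrmean, div, out=arrmean,
  ret = ret.dtype.type(ret / rcount)
Traceback (most recent call last):
  File "look.py", line 31, in faces
    print(nm,k.sum(),"face y",np.median(y[k]).round(4),"std",y[k].std().round(4),"x ends",np.percentile(x[e],[1,99]).round(4),"mid",(np.percentile(x[e],[1,99]).mean()).round(4))
                                                                                          ~~~~~~~~~~~~~^^^^^^^^^^^^^
IndexError: index -1 is out of bounds for axis 0 with size 0
```

The topbox plate is level at z ≈ 0.1125 (seated value 0.112), and the robot is clear of everything. I'll hand in.

```bash
python3 -c "
from bench import ctrl
print(ctrl.close_job())"
```

```text
the job is handed in; nothing more can be done
None
```

The job is handed in at about 37.5 s: the orange horn lies flat in the open box, the lid is home, and the handled box stands level at seated height on it; nothing touched the bystanders as far as I know, but the final check that they hadn't moved did not run.

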